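# Restock the parts caddy

### The arm

A 6-joint arm with a two-finger parallel gripper is mounted at the origin on the work surface. World frame = base frame: x ahead of the robot, y to its left, z up, the work surface at z = 0. Lengths are in m, angles in rad, forces in N, time in s.
With the tool pointing down it reaches from about 0.35 to 0.85 m from the base axis. Payload 8.1 kg.
Tool frame: the origin (TCP) lies midway between the tips of the shut fingers; the grasp point (between the pads) lies 19 mm behind it; z points along the fingers, y is the direction in which the jaws open and shut (so a half turn about z gives the same grasp; the last joint's range is limited). The gripper opens to 93 mm and grips with 3 to 60 N. Pads are 15 mm wide; open, the fingers measure 128 mm over their backs; the gripper's body (75 mm by 188 mm) begins 65 mm behind the grasp point.
Start: joints at [1.149, 0.13, 1.488, -0, 1.523, -0.085], TCP at [0.198, 0.566, 0.191] pointing down, gripper open.
Joint ranges: [-2.96, 2.96], [-0.89, 2.26], [0.02, 2.5], [-1.34, 4.48], [0, 2.73], [-2.66, 2.66]. Speed limits (rad/s): [2.39, 2.39, 2.79, 3.14, 3.14, 3.14].

### API

Orientations are given as a unit quaternion [x, y, z, w].
In Python, from rig import r gives the robot as it stands.
- The arm moves only by the tool servo_tool, never from a script. Its argument "series" is a list of rows, each an object with "offset": the shift along the tool's x, y, z as a fraction of full scale, a list of three; "roll": the turn about the tool's z as a fraction of full scale. In form: [{"offset": [tx, ty, tz], "roll": roll}, ...]. A call has 1 to 5 rows; each row is the pose to reach, as a shift and turn from the pose measured when the call began, along the tool's axes at that moment; what a row does not reach only later rows make up. Full scale, the value 1, is 15 cm for a shift and 30 degrees for a turn. A row lasts 1/10 s, in which the tool goes at most 50 mm and 8.59 degrees, less where a joint would pass 70% of its speed; a pose out of reach is approached as far as the arm can. A call with a number of a shift or a turn outside -1 to 1 is refused whole. A call with a gripper value outside its range is refused whole. "fingers" is the gripper's target within -1 to 1 (shut at 1, half-way at 0, fully open at -1), set as the call begins (left out, the last holds). The fingers move at their own pace and stop on an object; "newtons" is the grip in N (left out, the last holds). Time passes only in rows, so rows that repeat a pose let the fingers close. It gives the time, the measured TCP pose, the force and the opening at its end, in the units of the state.
- r.state(): the state, without advancing time (a new reading comes with each control period).
- r.camera(name): name is "scene" or "top"; returns the picture (384x512x3 uint8, red, green, blue); there is no depth.
- r.camera_params(name): a dict with "K" (3x3 intrinsics, pixels), "camera_from_world" (4x4, takes a point from world to camera coordinates). Camera axes: x right, y up, looking along -z (the intrinsics and any distortion apply to the point x, -y, -z); pixel columns grow to the right and rows downward; lengths in m; the calibration is good to about 2 mm. A picture is of the moment at which its call begins. camera_params takes no time and is no camera call.
- r.job_done(): hands the job in, once; it reports no verdict.
The state is a dict: "time": time; "joint_positions": joint angles; "joint_velocities": joint speeds; "joint_torque": joint torques, N m; "tool_pos": TCP position; "orientation": TCP orientation; "contact_force": force on the tool from outside, world axes, zero at the start; "ft_torque": the same for the moment, N m; "opening": finger opening in m.
Only numpy, scipy, OpenCV 4.12 (cv2) and the standard library are available. Lean on these libraries where they do the work, as an engineer would, in place of code of your own. Each camera call takes 0.05 s, during which the arm holds its last target.

### The job

Restock the parts caddy from the loose pieces on the bench: put each piece in the blue bin that already holds one exactly like it, standing upright on the bin's floor beside the piece already there, lowered in and not dropped. Two pieces on the bench have no match in the caddy, the levelling foot with the wider base and the bushing with the square flange: leave them where they stand.

Things in the scene. Friction and masses are not known exactly. Their poses are not given: they have to be found in the camera images.
- foot_mid (a point): Levelling foot standing on the bench: round black plastic base 50 mm across and 18 mm tall in the middle, a steel hexagon nut (21 mm, from 18 to 28 mm up), then an upright threaded steel stem 12 mm thick to 80 mm. Point at its centre, half-way up; z up. Grip the stem. About 0.14 kg.
- bracket_mid (a point): Die-cast aluminium corner bracket, 42 x 42 x 42 mm, standing on its 5 mm foot plate. Its 5 mm upright plate stands at +x (outer face at 21 mm); two 5 mm triangular gussets close the sides y = +21 and -21 mm. Point at the centre of the 42 mm cube. Grip across the 42 mm width (along y), about 6 mm from the point towards the upright. About 0.07 kg.
- support_mid (a point): Aluminium shaft support block, 20 mm thick (x), 51 mm tall: base 60 mm wide (y) and 11 mm tall, with a head 30 mm wide (y) above it with a 20 mm cross bore along x. Point at its centre, half-way up; z up. Grip the head across the 20 mm thickness (along x). About 0.12 kg.
- bushing_mid (a point): Steel linear bushing standing on its ROUND flange: flange 54 mm across and 8 mm thick at the bottom, above it a body 32 mm across up to 45 mm, open 20 mm bore. Point at its centre, half-way up; z up. Grip the body. About 0.2 kg.
- bin_foot_in (a point): Blue bin in the caddy that holds a levelling foot with 50 mm base, 80 mm tall, standing 37 mm behind the bin's centre. Point: centre of the inner floor, 5 mm above the bench; x from the low front wall to the back wall, z up. Inside 139 (x) by 100 mm (y), walls 3 mm; back and sides rise 42 mm over the inner floor, front wall 24 mm. Its free half is the front: centre 32 mm along -x. Fixed; the bins swap places between starts.
- bin_bracket_in (a point): Blue bin in the caddy that holds a 42 mm corner bracket, standing 37 mm behind the bin's centre. Point: centre of the inner floor, 5 mm above the bench; x from the low front wall to the back wall, z up. Inside 139 (x) by 100 mm (y), walls 3 mm; back and sides rise 42 mm over the inner floor, front wall 24 mm. Its free half is the front: centre 32 mm along -x. Fixed; the bins swap places between starts.
- bin_support_in (a point): Blue bin in the caddy that holds a shaft support block, 60 mm side across, standing 37 mm behind the bin's centre. Point: centre of the inner floor, 5 mm above the bench; x from the low front wall to the back wall, z up. Inside 139 (x) by 100 mm (y), walls 3 mm; back and sides rise 42 mm over the inner floor, front wall 24 mm. Its free half is the front: centre 32 mm along -x. Fixed; the bins swap places between starts.
- bin_bushing_in (a point): Blue bin in the caddy that holds a bushing with round flange, standing 37 mm behind the bin's centre. Point: centre of the inner floor, 5 mm above the bench; x from the low front wall to the back wall, z up. Inside 139 (x) by 100 mm (y), walls 3 mm; back and sides rise 42 mm over the inner floor, front wall 24 mm. Its free half is the front: centre 32 mm along -x. Fixed; the bins swap places between starts.
- wide_foot_mid (a point): Look-alike, stays where it is: a levelling foot with the same stem and height but an 80 mm base. Point at its centre, half-way up; z up. 
- square_bushing_mid (a point): Look-alike, stays where it is: a bushing with the same body and height but a SQUARE flange, 60 x 60 x 8 mm. Point at its centre, half-way up; z up. 
Mind the look-alikes: they are no part of the job. Leave any orange or pink look-alike of the part that bears foot_mid alone.

How it is judged:
At the end, for the whole second after the job is handed in: Each of the four pieces stands in the bin of its own kind, on its floor (height within 4 mm), upright (within 7 degrees), at rest and let go; the wide-based foot and the square-flanged bushing still stand within 30 mm of where they began (x of foot_mid in the frame of bin_foot_in between -0.07 and 0.07 m and y of foot_mid in the frame of bin_foot_in between -0.05 and 0.05 m and z of foot_mid in the frame of bin_foot_in between 0.036 and 0.044 m and angle between each of foot_mid, bracket_mid, support_mid, bushing_mid, wide_foot_mid, square_bushing_mid's own z axis and vertical below 0.12 rad and linear speed of each of foot, bracket, support, bushing below 0.02 m/s and contact force between each of foot, bracket, support, bushing and the fingers below 0.05 N and x of bracket_mid in the frame of bin_bracket_in between -0.07 and 0.07 m and y of bracket_mid in the frame of bin_bracket_in between -0.05 and 0.05 m and z of bracket_mid in the frame of bin_bracket_in between 0.017 and 0.025 m and x of support_mid in the frame of bin_support_in between -0.07 and 0.07 m and y of support_mid in the frame of bin_support_in between -0.05 and 0.05 m and z of support_mid in the frame of bin_support_in between 0.0215 and 0.0295 m and x of bushing_mid in the frame of bin_bushing_in between -0.07 and 0.07 m and y of bushing_mid in the frame of bin_bushing_in between -0.05 and 0.05 m and z of bushing_mid in the frame of bin_bushing_in between 0.0185 and 0.0265 m and distance of each of wide_foot_mid, square_bushing_mid from where it was at the start of the episode below 0.03 m); the robot touches nothing.
It fails at once if a piece is dropped into its bin (faster than 0.65 m/s inside it, a fall of more than about 22 mm) ((x of foot_mid in the frame of bin_foot_in between -0.07 and 0.07 m and y of foot_mid in the frame of bin_foot_in between -0.05 and 0.05 m and z of foot_mid in the frame of bin_foot_in below 0.07 m and linear speed of foot above 0.65 m/s) or (x of bracket_mid in the frame of bin_bracket_in between -0.07 and 0.07 m and y of bracket_mid in the frame of bin_bracket_in between -0.05 and 0.05 m and z of bracket_mid in the frame of bin_bracket_in below 0.051 m and linear speed of bracket above 0.65 m/s) or (x of support_mid in the frame of bin_support_in between -0.07 and 0.07 m and y of support_mid in the frame of bin_support_in between -0.05 and 0.05 m and z of support_mid in the frame of bin_support_in below 0.0555 m and linear speed of support above 0.65 m/s) or (x of bushing_mid in the frame of bin_bushing_in between -0.07 and 0.07 m and y of bushing_mid in the frame of bin_bushing_in between -0.05 and 0.05 m and z of bushing_mid in the frame of bin_bushing_in below 0.0525 m and linear speed of bushing above 0.65 m/s)).
It fails at once if the foot with the 80 mm base is shifted more than 30 mm or knocked over (distance of wide_foot_mid from where it was at the start of the episode above 0.03 m or angle between wide_foot_mid's own z axis and vertical above 0.3 rad).
It fails at once if the square-flanged bushing is shifted more than 30 mm or knocked over (distance of square_bushing_mid from where it was at the start of the episode above 0.03 m or angle between square_bushing_mid's own z axis and vertical above 0.3 rad).
It also fails if it takes over 109 s, if anything falls off the work surface, if the arm or the gripper's body presses on something with over 40 N, if the wrist force passes 120 N, or if a joint passes its speed limit or range.

## Working session

There is one attempt and no reset: what is moved stays moved. The work goes in short steps, Python scripts to look and compute and a tool call to move; the robot and the scene stay as the last step left them, time stands still between calls to the robot, and variables do not carry over. Pictures are saved under pics/ and viewed, and the job is handed in when it is done.

Besides the shell and the picture viewer there is one more tool, called after "Request:" as name(argument=value, ...) on one line, values as JSON. servo_tool: Moves the arm, as the interface text tells. Shift numbers are shares of 15 cm and turn numbers shares of 30 degrees, none past 1 either way. Its arguments: {"type":"object","properties":{"series":{"type":"array"},"fingers":{"type":"number"},"newtons":{"type":"number"}},"required":["series"]}

```bash
mkdir -p pics; ls
python3 - <<'E'
from rig import r
import cv2,json
for n in("scene","top"):
    im=r.camera(n); cv2.imwrite(f"pics/{n}0.png",im[:,:,::-1])
    p=r.camera_params(n); print(n,p)
print(r.state())
E
```

```text
pics
scene {'K': array([[409.70668149,   0.        , 254.17433096],
       [  0.        , 409.70668149, 201.34356076],
       [  0.        ,   0.        ,   1.        ]]), 'camera_from_world': array([[ 0.84965871,  0.52709189, -0.01594411, -0.42884474],
       [-0.39457662,  0.65552469,  0.64389182,  0.18239242],
       [ 0.34984191, -0.54079712,  0.7649504 , -1.3310009 ],
       [ 0.        ,  0.        ,  0.        ,  1.        ]])}
top {'K': array([[441.02549313,   0.        , 254.37113119],
       [  0.        , 441.02549313, 189.78716933],
       [  0.        ,   0.        ,   1.        ]]), 'camera_from_world': array([[-0.02138976, -0.99965649,  0.01514517, -0.04372723],
       [ 0.99411078, -0.01965651,  0.10657097, -0.52622482],
       [-0.10623666,  0.0173355 ,  0.99418975, -1.2083624 ],
       [ 0.        ,  0.        ,  0.        ,  1.        ]])}
{'time': 0.1, 'joint_positions': array([ 1.14860732e+00,  1.31103015e-01,  1.48917165e+00, -2.29778732e-05,
        1.52301205e+00, -8.53813005e-02]), 'joint_velocities': array([ 3.45552313e-04, -1.38807638e-04, -4.63516462e-04,  3.02335902e-04,
       -3.66355762e-03, -1.64776616e-05]), 'joint_torque': array([ 7.64708748e-04, -5.61341929e+01, -4.93092656e+01,  7.69345346e-02,
        2.93512386e-02, -1.36216985e-05]), 'tool_pos': array([0.19802892, 0.56577639, 0.19028132]), 'orientation': array([ 1.67608384e-01,  9.85853291e-01, -8.22778281e-04, -2.01555323e-04]), 'contact_force': array([ 0.55391286, -0.12005089, -0.30438537]), 'ft_torque': array([-0.0104215 , -0.02830541, -0.05126452]), 'opening': 0.09332711733293306}
```

View pics/scene0.png

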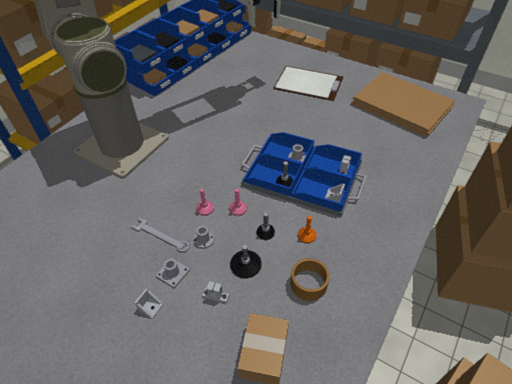

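View pics/top0.png

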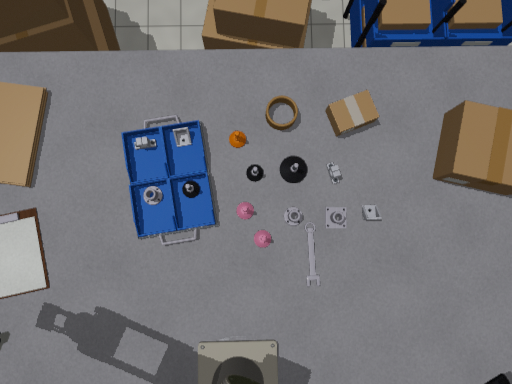

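```bash
python3 - <<'E'
import cv2
t=cv2.imread("pics/top0.png"); s=cv2.imread("pics/scene0.png")
def c(im,x0,y0,w,h,k,n): cv2.imwrite("pics/"+n,cv2.resize(im[y0:y0+h,x0:x0+w],None,fx=k,fy=k,interpolation=cv2.INTER_CUBIC))
c(t,115,110,110,140,5,"tA.png"[:2]+"_bins.png"); c(t,225,130,160,110,5,"t_parts.png"); c(s,120,170,200,150,4,"s_parts.png")
c(s,235,125,135,90,5,"s_bins.png")
E
cat > h.py <<'E'
import numpy as np
from rig import r
def proj(n,P):
    p=r.camera_params(n);T=p["camera_from_world"];K=p["K"]
    c=T[:3,:3]@np.array(P,float)+T[:3,3]
    return np.array([K[0,0]*c[0]/-c[2]+K[0,2],K[1,1]*-c[1]/-c[2]+K[1,2]])
def back(n,u,v,z):
    p=r.camera_params(n);T=p["camera_from_world"];K=p["K"]
    d=np.array([(u-K[0,2])/K[0,0],-(v-K[1,2])/K[1,1],-1.])
    R=T[:3,:3];o=-R.T@T[:3,3];d=R.T@d
    return o+d*(z-o[2])/d[2]
E
ls pics
```

```text
s_bins.png
s_parts.png
scene0.png
tA_bins.png
t_parts.png
top0.png
```

View pics/tA_bins.png

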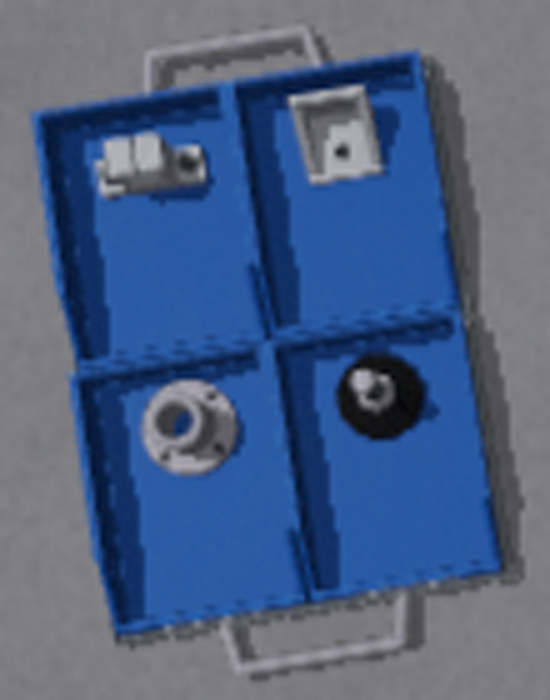

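View pics/t_parts.png

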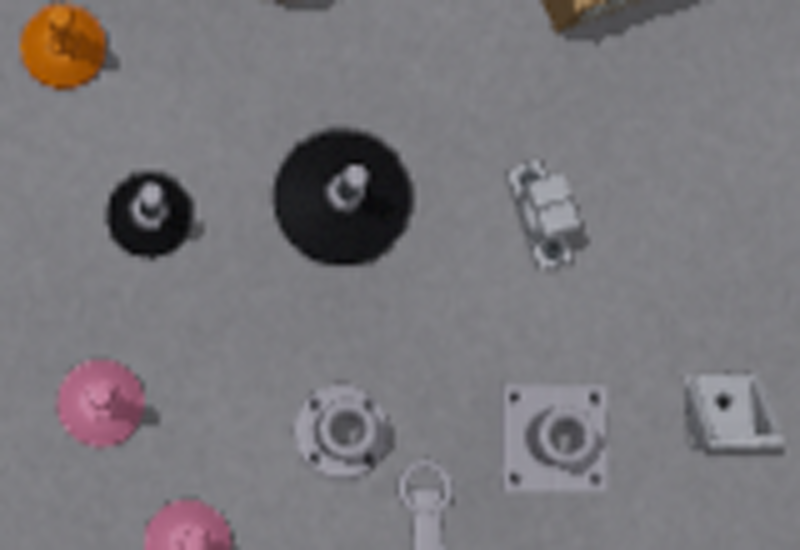

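View pics/s_parts.png

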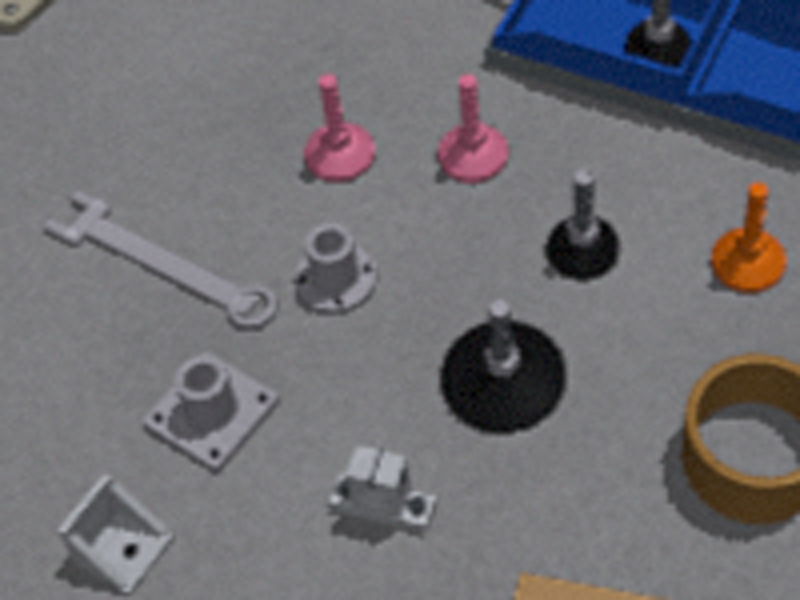

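View pics/s_bins.png

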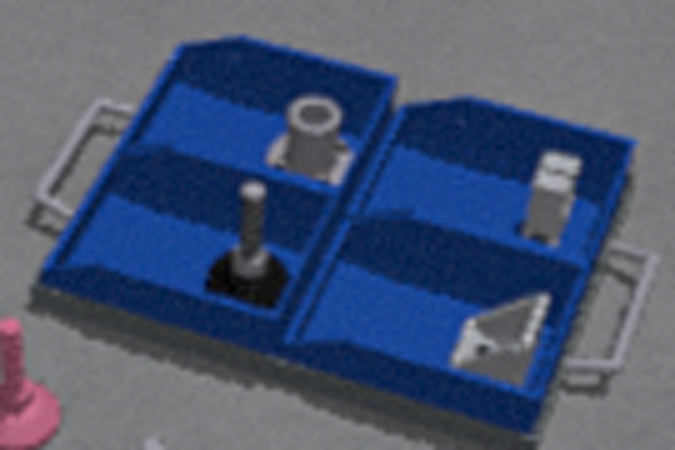

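```bash
cat >> h.py <<'E'
def tp(U,V,x0,y0,k,z,cam="top"):
    return back(cam,(U+.5)/k-.5+x0,(V+.5)/k-.5+y0,z)
E
python3 - <<'E'
from h import *
np.set_printoptions(precision=4,suppress=True)
P=lambda U,V,z:tp(U,V,225,130,5,z)
B=lambda U,V,z:tp(U,V,115,110,5,z)
S=lambda U,V,z:tp(U,V,120,170,4,z,"scene")
print("foot",P(150,214,.004),"top",P(150,190,.08), S(583,248,.004),S(584,177,.08))
print("wide",P(343,197,.004),P(352,175,.08),S(503,376,.004))
print("bush",P(342.5,430.5,.008),P(348,429,.045),S(330,240,.045))
print("sq",P(555.5,438,.008),P(567,437,.045),S(204,378,.045))
print("sup",[P(*a,.051) for a in ((527,182),(568,172),(580,222),(541,237))], P(525,170,.011),P(555,262,.011))
print("brk",[P(*a) for a in ((700,450,.042),(785,450,.042),(688,375,.005),(755,375,.005),(723,401,.005))])
for n,a in dict(TL=(35,115,.047),TR=(418,52,.047),TM=(228,85,.047),ML=(75,375,.047),MR=(462,318,.047),BL=(118,638,.029),BR=(500,572,.029),BM=(305,605,.029)).items(): print(n,B(*a))
print("binfoot",B(381,396,.009),"bush",B(190,427,.013),"brk hole",B(343,150,.01))
for n in("top","scene"):
    T=r.camera_params(n)["camera_from_world"];print(n,-T[:3,:3].T@T[:3,3])
E
```

```text
foot [ 0.578  -0.0567  0.004 ] top [ 0.58   -0.0556  0.08  ] [ 0.5764 -0.0586  0.004 ] [ 0.5764 -0.0582  0.08  ]
wide [ 0.5858 -0.168   0.004 ] [ 0.5861 -0.1651  0.08  ] [ 0.5841 -0.1699  0.004 ]
bush [ 0.4513 -0.1632  0.008 ] [ 0.4504 -0.1624  0.045 ] [ 0.4493 -0.1627  0.045 ]
sq [ 0.4445 -0.2842  0.008 ] [ 0.4435 -0.2831  0.045 ] [ 0.4455 -0.2849  0.045 ]
sup [array([ 0.5851, -0.2655,  0.051 ]), array([ 0.5902, -0.2886,  0.051 ]), array([ 0.5621, -0.2941,  0.051 ]), array([ 0.5541, -0.2721,  0.051 ])] [ 0.5984 -0.2724  0.011 ] [ 0.5449 -0.2874  0.011 ]
brk [array([ 0.4349, -0.3572,  0.042 ]), array([ 0.4339, -0.4044,  0.042 ]), array([ 0.4791, -0.3622,  0.005 ]), array([ 0.4783, -0.4007,  0.005 ]), array([ 0.4638, -0.3816,  0.005 ])]
TL [0.6909 0.3125 0.047 ]
TR [0.7231 0.0991 0.047 ]
TM [0.7061 0.2053 0.047 ]
ML [0.5444 0.289  0.047 ]
MR [0.572  0.0759 0.047 ]
BL [0.3999 0.2689 0.029 ]
BR [0.4318 0.0579 0.029 ]
BM [0.4159 0.1659 0.029 ]
binfoot [0.5337 0.1258 0.009 ] bush [0.5177 0.2331 0.013 ] brk hole [0.6763 0.1466 0.01  ]
top [ 0.3938 -0.0331  1.2581]
scene [ 0.902  -0.6133  0.8939]
```

```bash
cat > ov.py <<'E'
from h import *
import cv2
def circ(c,rad,z): a=np.linspace(0,2*np.pi,33); return [(c[0]+rad*np.cos(t),c[1]+rad*np.sin(t),z) for t in a]
def rect(c,th,x0,x1,y0,y1,z):
    C,S=np.cos(th),np.sin(th)
    return [(c[0]+C*x-S*y,c[1]+S*x+C*y,z) for x,y in((x0,y0),(x1,y0),(x1,y1),(x0,y1),(x0,y0))]
def lines(d):
    L=[]
    f=d['foot'];L+=[circ(f,.025,0),circ(f,.006,.08)]
    b=d['bush'];L+=[circ(b,.027,.008),circ(b,.016,.045)]
    c,t=d['sup'][:2],d['sup'][2];L+=[rect(c,t,-.01,.01,-.03,.03,.011),rect(c,t,-.01,.01,-.015,.015,.051)]
    c,t=d['brk'][:2],d['brk'][2];L+=[rect(c,t,-.021,.021,-.021,.021,0),rect(c,t,.016,.021,-.021,.021,.042)]
    C=np.array(d['cad'][:2]);p=d['cad'][2];ex=np.array([np.cos(p),np.sin(p)]);ey=np.array([-ex[1],ex[0]])
    for i in(-1,1):
        for j in(-1,1):
            q=C+i*.0735*ex+j*.054*ey
            L+=[rect(q,p,-.0695,.0695,-.05,.05,.005),rect(q,p,.068,.071,-.051,.051,.047),circ(q-.032*ex,.005,.005),circ(q+.037*ex,.005,.005)]
    return L
def draw(d,tag,src):
    for cam,x0,y0,w,h,k,n in(("top",115,110,110,140,5,"tb"),("top",225,130,160,110,5,"tp"),("scene",120,170,200,150,4,"sp"),("scene",235,125,135,90,5,"sb")):
        im=cv2.imread(src[cam]);im=cv2.resize(im[y0:y0+h,x0:x0+w],None,fx=k,fy=k,interpolation=cv2.INTER_CUBIC)
        for l in lines(d):
            pts=np.array([(proj(cam,P)-[x0,y0]+.5)*k-.5 for P in l])
            cv2.polylines(im,[np.round(pts*8).astype(np.int32)],False,(0,255,0),1,cv2.LINE_AA,3)
        cv2.imwrite(f"pics/{tag}_{n}.png",im)
E
python3 - <<'E'
from ov import *
draw(dict(foot=(.5775,-.057),bush=(.4505,-.163),sup=(.572,-.280,np.radians(-76)),brk=(.4565,-.3812,np.pi+.02),cad=(.5614,.1846,.15)),"o1",dict(top="pics/top0.png",scene="pics/scene0.png"))
E
```

```text
(no output)
```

View pics/o1_tp.png

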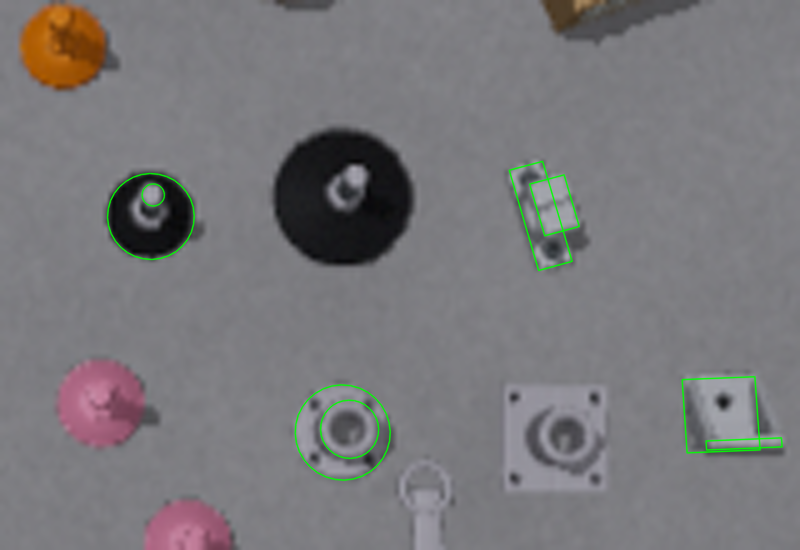

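View pics/o1_sp.png

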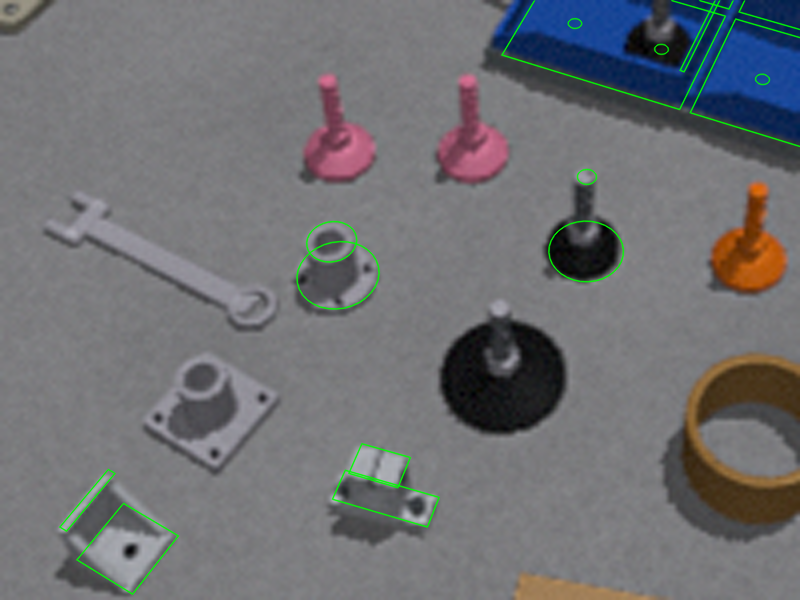

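View pics/o1_tb.png

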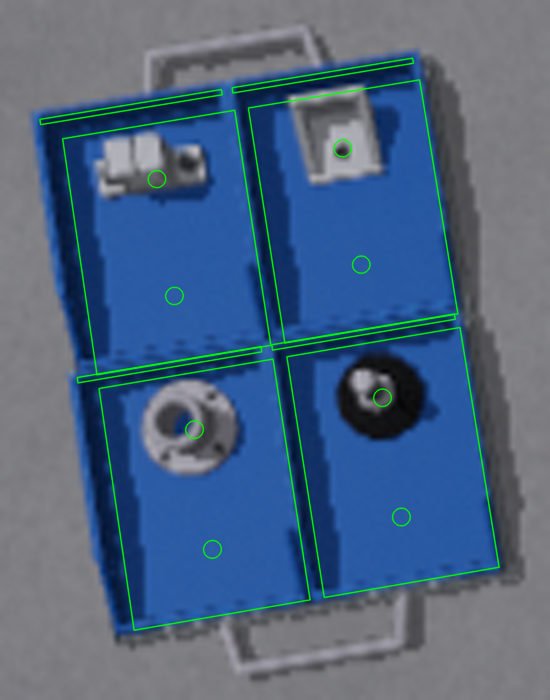

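View pics/o1_sb.png

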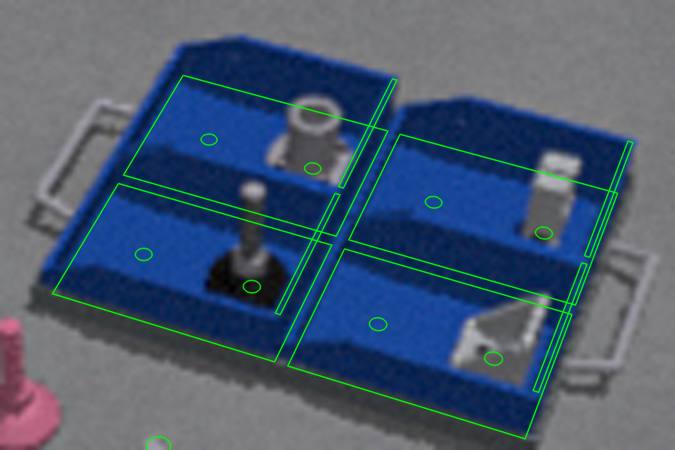

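```bash
cat >> h.py <<'E'
from scipy.spatial.transform import Rotation as Ro
def plan(x,y,z,jaw):
    s=r.state();R=Ro.from_quat(s["orientation"]).as_matrix()
    p=s["tool_pos"];d=R.T@(np.array([x,y,z])-p)/.15
    a=np.degrees(np.arctan2(R[1,1],R[0,1]))
    dr=(a-jaw+90)%180-90
    print("t%.1f"%s["time"],"pos",p.round(4),"jaw %.1f"%a,"open %.4f"%s["opening"],"F",s["contact_force"].round(1),"tilt",R[:,2].round(3))
    print("offset",d.round(3),"roll %.3f"%(dr/30),"calls",np.abs(d).max())
E
python3 -c "
from h import *
plan(.577,-.0575,.19,98.6)"
```

```text
t0.1 pos [0.198  0.5658 0.1903] jaw 70.7 open 0.0933 F [ 0.6 -0.1 -0.3] tilt [-0.001 -0.002 -1.   ]
offset [-3.758 -3.087  0.007] roll -0.930 calls 3.757704902066804
```

Request:
servo_tool(series=[{"offset": [-0.25, -0.2, 0], "roll": 0}, {"offset": [-0.5, -0.4, 0], "roll": 0}, {"offset": [-0.75, -0.6, 0], "roll": 0}, {"offset": [-0.94, -0.77, 0], "roll": 0}], fingers=-0.2, newtons=25)

```text
time: 0.5
tool_pos: [0.2937, 0.4079, 0.1899]
orientation: [0.168, 0.986, -0.001, -0.0]
contact_force: [0.8, -0.0, 1.5]
opening: 0.0656
```

Request:
servo_tool(series=[{"offset": [-0.25, -0.2, 0], "roll": 0}, {"offset": [-0.5, -0.4, 0], "roll": 0}, {"offset": [-0.75, -0.6, 0], "roll": 0}, {"offset": [-0.94, -0.77, 0], "roll": 0}])

```text
time: 0.9
tool_pos: [0.3894, 0.25, 0.1899]
orientation: [0.168, 0.986, -0.002, -0.0]
contact_force: [-0.4, -0.1, 0.1]
opening: 0.056
```

Request:
servo_tool(series=[{"offset": [-0.25, -0.2, 0], "roll": 0}, {"offset": [-0.5, -0.4, 0], "roll": 0}, {"offset": [-0.75, -0.6, 0], "roll": 0}, {"offset": [-0.94, -0.77, 0], "roll": 0}])

```text
time: 1.3
tool_pos: [0.4849, 0.0918, 0.19]
orientation: [0.169, 0.986, -0.002, -0.0]
contact_force: [0.7, 0.4, -0.3]
opening: 0.0557
```

Request:
servo_tool(series=[{"offset": [0, 0, 0], "roll": -0.25}, {"offset": [0, 0, 0], "roll": -0.5}, {"offset": [0, 0, 0], "roll": -0.75}, {"offset": [0, 0, 0], "roll": -0.93}, {"offset": [0, 0, 0], "roll": -0.93}])

```text
time: 1.8
tool_pos: [0.4846, 0.0917, 0.1896]
orientation: [-0.075, 0.997, -0.002, -0.001]
contact_force: [-0.0, 0.6, 0.1]
opening: 0.0558
```

```bash
python3 -c "
from h import *
plan(.577,-.0575,.13,98.6)"
```

```text
t1.8 pos [0.4846 0.0917 0.1896] jaw 98.6 open 0.0558 F [-0.   0.6  0.1] tilt [-0.002 -0.003 -1.   ]
offset [-0.462 -1.074  0.399] roll -0.002 calls 1.074173524413071
```

Request:
servo_tool(series=[{"offset": [-0.15, -0.3, 0], "roll": 0}, {"offset": [-0.3, -0.6, 0], "roll": 0}, {"offset": [-0.45, -0.9, 0], "roll": 0}, {"offset": [-0.46, -1, 0], "roll": 0}])

```text
time: 2.2
tool_pos: [0.5765, -0.0499, 0.1888]
orientation: [-0.072, 0.997, -0.002, -0.001]
contact_force: [0.6, -0.0, 0.0]
opening: 0.0559
```

```bash
python3 -c "
from h import *
plan(.577,-.0575,.045,98.6)"
```

```text
t2.2 pos [ 0.5765 -0.0499  0.1888] jaw 98.2 open 0.0559 F [ 0.6 -0.   0. ] tilt [-0.003 -0.004 -1.   ]
offset [ 0.001 -0.047  0.959] roll -0.012 calls 0.9591711777796623
```

Request:
servo_tool(series=[{"offset": [0, -0.047, 0.1], "roll": 0}, {"offset": [0, -0.047, 0.4], "roll": 0}, {"offset": [0, -0.047, 0.7], "roll": 0}, {"offset": [0, -0.047, 0.96], "roll": 0}, {"offset": [0, -0.047, 0.96], "roll": 0}])

```text
time: 2.7
tool_pos: [0.5703, -0.0553, 0.037]
orientation: [-0.071, 0.997, -0.0, -0.008]
contact_force: [-1.2, 0.8, -0.5]
opening: 0.0557
```

Run:
```python
from h import *
import cv2
plan(.577,-.0575,.045,98.6)
im=r.camera("scene");cv2.imwrite("pics/s1.png",cv2.resize(im[140:290,200:360,::-1],None,fx=4,fy=4,interpolation=cv2.INTER_CUBIC))
```

```text
t2.7 pos [ 0.5703 -0.0553  0.037 ] jaw 98.2 open 0.0557 F [-1.2  0.8 -0.5] tilt [-0.015 -0.002 -1.   ]
offset [-0.041 -0.021 -0.054] roll -0.014 calls 0.053713981901668706
```

View pics/s1.png

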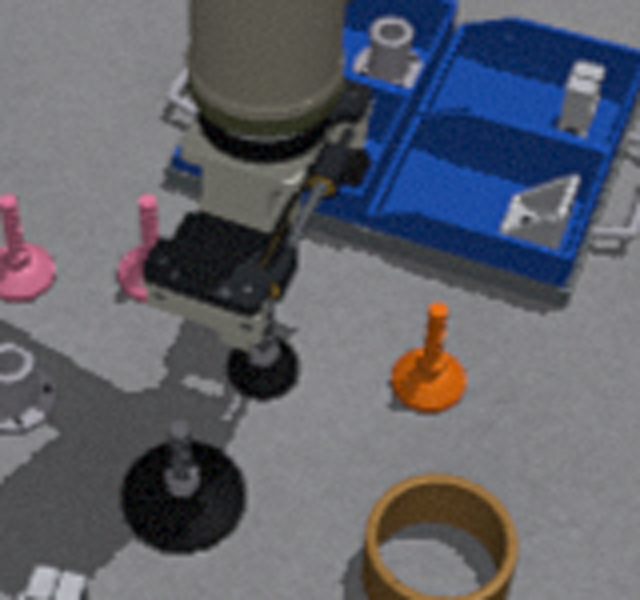

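Request:
servo_tool(series=[{"offset": [-0.04, -0.02, -0.05], "roll": 0}, {"offset": [-0.04, -0.02, -0.05], "roll": 0}, {"offset": [-0.04, -0.02, -0.05], "roll": 0}])

```text
time: 3.05
tool_pos: [0.582, -0.0583, 0.0517]
orientation: [-0.072, 0.997, -0.002, -0.003]
contact_force: [1.2, 0.2, 0.1]
opening: 0.0555
```

```bash
python3 -c "
from h import *
plan(.577,-.0575,.045,98.6)"
```

```text
t3.0 pos [ 0.582  -0.0583  0.0517] jaw 98.2 open 0.0555 F [1.2 0.2 0.1] tilt [-0.005 -0.003 -1.   ]
offset [0.032 0.01  0.045] roll -0.013 calls 0.04474970600858197
```

Request:
servo_tool(series=[{"offset": [0.02, 0.01, 0.03], "roll": 0}, {"offset": [0.02, 0.01, 0.03], "roll": 0}, {"offset": [0.02, 0.01, 0.03], "roll": 0}, {"offset": [0.02, 0.01, 0.03], "roll": 0}])

```text
time: 3.45
tool_pos: [0.5787, -0.0572, 0.0472]
orientation: [-0.072, 0.997, -0.002, -0.003]
contact_force: [0.1, -0.4, 0.4]
opening: 0.0557
```

```bash
python3 -c "
from h import *
plan(.577,-.0575,.045,98.6)"
```

```text
t3.5 pos [ 0.5787 -0.0572  0.0472] jaw 98.2 open 0.0557 F [ 0.1 -0.4  0.4] tilt [-0.006 -0.003 -1.   ]
offset [ 0.011 -0.     0.015] roll -0.013 calls 0.014732953126403756
```

Close on the stem.

Request:
servo_tool(series=[{"offset": [0.01, 0, 0.015], "roll": 0}, {"offset": [0.01, 0, 0.015], "roll": 0}, {"offset": [0.01, 0, 0.015], "roll": 0}, {"offset": [0.01, 0, 0.015], "roll": 0}, {"offset": [0.01, 0, 0.015], "roll": 0}], fingers=1, newtons=25)

```text
time: 3.95
tool_pos: [0.5772, -0.0575, 0.045]
orientation: [-0.072, 0.997, -0.002, -0.003]
contact_force: [-0.5, -0.1, 1.2]
opening: 0.0204
```

Request:
servo_tool(series=[{"offset": [0, 0, 0], "roll": 0}, {"offset": [0, 0, 0], "roll": 0}, {"offset": [0, 0, -0.05], "roll": 0}, {"offset": [0, 0, -0.15], "roll": 0}, {"offset": [0, 0, -0.15], "roll": 0}])

```text
time: 4.45
tool_pos: [0.5794, -0.0578, 0.0708]
orientation: [-0.072, 0.997, -0.002, -0.001]
contact_force: [0.9, -1.2, -0.5]
opening: 0.0107
```

```bash
python3 -c "
from h import *
plan(.465,.1155,.19,98.6)"
```

```text
t4.5 pos [ 0.5794 -0.0578  0.0708] jaw 98.2 open 0.0107 F [ 0.9 -1.2 -0.5] tilt [-0.001 -0.004 -1.   ]
offset [ 0.591  1.249 -0.799] roll -0.013 calls 1.2488011032151425
```

Request:
servo_tool(series=[{"offset": [0, 0, -0.2], "roll": 0}, {"offset": [0, 0, -0.45], "roll": 0}, {"offset": [0, 0, -0.7], "roll": 0}, {"offset": [0, 0, -0.8], "roll": 0}, {"offset": [0, 0, -0.8], "roll": 0}])

```text
time: 4.95
tool_pos: [0.5815, -0.0576, 0.194]
orientation: [-0.072, 0.997, -0.003, 0.002]
contact_force: [0.4, -0.2, -1.3]
opening: 0.0108
```

Request:
servo_tool(series=[{"offset": [0.12, 0.2, 0], "roll": 0}, {"offset": [0.25, 0.45, 0], "roll": 0}, {"offset": [0.37, 0.7, 0], "roll": 0}, {"offset": [0.5, 0.9, 0], "roll": 0}, {"offset": [0.59, 1, 0], "roll": 0}])

```text
time: 5.45
tool_pos: [0.4697, 0.0801, 0.1897]
orientation: [-0.072, 0.997, -0.003, 0.0]
contact_force: [0.7, -0.7, -0.1]
opening: 0.0108
```

Run:
```python
from h import *
import cv2
plan(.465,.1155,.052,98.6)
im=r.camera("scene");cv2.imwrite("pics/s2.png",cv2.resize(im[100:250,180:380,::-1],None,fx=4,fy=4,interpolation=cv2.INTER_CUBIC))
plan(.465,.1155,.052,98.6)
```

```text
t5.5 pos [0.4697 0.0801 0.1897] jaw 98.3 open 0.0108 F [ 0.7 -0.7 -0.1] tilt [ 0.001 -0.005 -1.   ]
offset [-0.003  0.243  0.917] roll -0.010 calls 0.9165033817594783
t5.5 pos [0.4683 0.0812 0.1897] jaw 98.3 open 0.0108 F [ 1.2  2.4 -1.6] tilt [-0.    -0.004 -1.   ]
offset [-0.012  0.233  0.917] roll -0.009 calls 0.9168849558848782
```

View pics/s2.png

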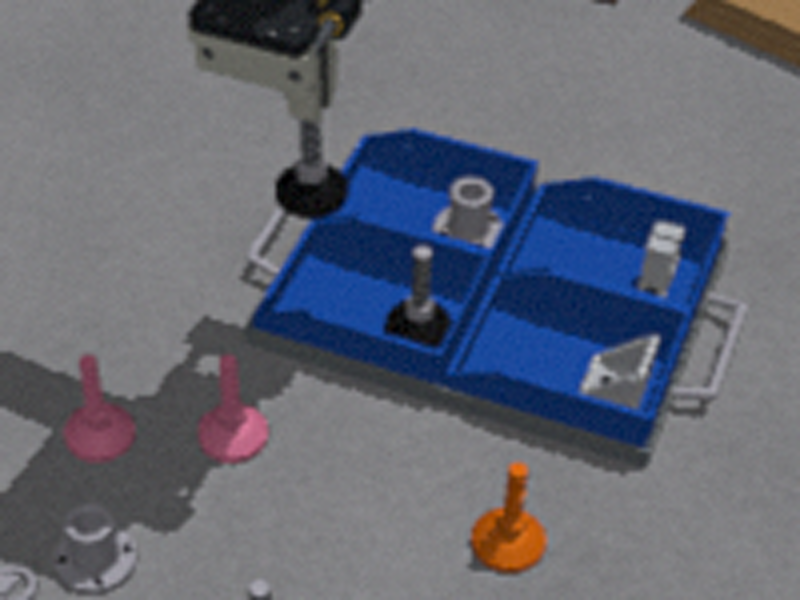

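Request:
servo_tool(series=[{"offset": [-0.01, 0.12, 0], "roll": 0}, {"offset": [-0.01, 0.23, 0.1], "roll": 0}, {"offset": [-0.01, 0.23, 0.3], "roll": 0}, {"offset": [-0.01, 0.23, 0.4], "roll": 0}, {"offset": [-0.01, 0.23, 0.4], "roll": 0}])

```text
time: 6.0
tool_pos: [0.4618, 0.1145, 0.1251]
orientation: [-0.073, 0.997, -0.002, -0.004]
contact_force: [-1.1, -0.4, -1.3]
opening: 0.0107
```

```bash
python3 -c "
from h import *
plan(.465,.1155,.051,98.6)"
```

```text
t6.0 pos [0.4618 0.1145 0.1251] jaw 98.3 open 0.0107 F [-1.1 -0.4 -1.3] tilt [-0.008 -0.006 -1.   ]
offset [-0.027  0.005  0.494] roll -0.009 calls 0.4939094350139482
```

Request:
servo_tool(series=[{"offset": [-0.02, 0, 0.1], "roll": 0}, {"offset": [-0.02, 0, 0.2], "roll": 0}, {"offset": [-0.02, 0, 0.3], "roll": 0}, {"offset": [-0.02, 0, 0.38], "roll": 0}, {"offset": [-0.02, 0, 0.4], "roll": 0}])

```text
time: 6.5
tool_pos: [0.4631, 0.1143, 0.0633]
orientation: [-0.073, 0.997, -0.003, -0.006]
contact_force: [-0.7, -0.0, -1.0]
opening: 0.0108
```

```bash
python3 -c "
from h import *
plan(.465,.1155,.051,98.6)"
```

```text
t6.5 pos [0.4631 0.1143 0.0633] jaw 98.3 open 0.0108 F [-0.7 -0.  -1. ] tilt [-0.011 -0.006 -1.   ]
offset [-0.015  0.006  0.082] roll -0.009 calls 0.08177995274244294
```

Request:
servo_tool(series=[{"offset": [-0.01, 0, 0.03], "roll": 0}, {"offset": [-0.01, 0, 0.05], "roll": 0}, {"offset": [-0.01, 0, 0.07], "roll": 0}, {"offset": [-0.01, 0, 0.075], "roll": 0}, {"offset": [-0.01, 0, 0.075], "roll": 0}])

```text
time: 7.0
tool_pos: [0.4645, 0.1145, 0.0522]
orientation: [-0.073, 0.997, -0.003, -0.005]
contact_force: [0.1, 0.3, -1.1]
opening: 0.0105
```

```bash
python3 -c "
from h import *
plan(.465,.1155,.05,98.6)"
```

```text
t7.0 pos [0.4645 0.1145 0.0522] jaw 98.3 open 0.0105 F [ 0.1  0.3 -1.1] tilt [-0.01  -0.006 -1.   ]
offset [-0.004  0.006  0.014] roll -0.009 calls 0.014365412245845309
```

Request:
servo_tool(series=[{"offset": [0, 0, 0.014], "roll": 0}, {"offset": [0, 0, 0.014], "roll": 0}, {"offset": [0, 0, 0.014], "roll": 0}])

```text
time: 7.3
tool_pos: [0.4646, 0.1145, 0.0502]
orientation: [-0.073, 0.997, -0.003, -0.005]
contact_force: [0.0, -0.4, -1.4]
opening: 0.0109
```

Request:
servo_tool(series=[{"offset": [0, 0, 0], "roll": 0}, {"offset": [0, 0, 0], "roll": 0}, {"offset": [0, 0, 0], "roll": 0}, {"offset": [0, 0, 0], "roll": 0}], fingers=0.2)

```text
time: 7.7
tool_pos: [0.4647, 0.1145, 0.0503]
orientation: [-0.073, 0.997, -0.003, -0.005]
contact_force: [0.4, 0.3, 0.3]
opening: 0.0357
```

Request:
servo_tool(series=[{"offset": [0, 0, -0.1], "roll": 0}, {"offset": [0, 0, -0.3], "roll": 0}, {"offset": [0, 0, -0.55], "roll": 0}, {"offset": [0, 0, -0.8], "roll": 0}, {"offset": [0, 0, -0.95], "roll": 0}])

```text
time: 8.2
tool_pos: [0.4673, 0.1156, 0.1962]
orientation: [-0.073, 0.997, -0.002, -0.003]
contact_force: [0.3, -0.1, 0.2]
opening: 0.0376
```

Run:
```python
from h import *
import cv2
im=r.camera("scene");cv2.imwrite("pics/s3.png",cv2.resize(im[100:250,180:380,::-1],None,fx=4,fy=4,interpolation=cv2.INTER_CUBIC))
plan(.572,-.28,.19,104)
```

```text
t8.2 pos [0.4689 0.1158 0.1996] jaw 98.3 open 0.0377 F [0.2 0.5 2.6] tilt [-0.002 -0.005 -1.   ]
offset [-0.298 -2.71   0.075] roll -0.189 calls 2.7100575622657774
```

View pics/s3.png

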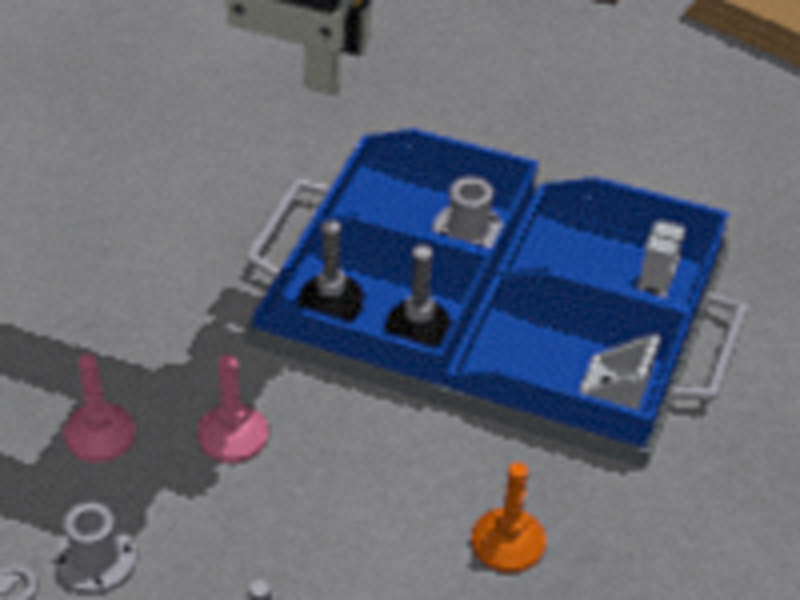

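Request:
servo_tool(series=[{"offset": [-0.03, -0.2, 0], "roll": 0}, {"offset": [-0.06, -0.5, 0], "roll": 0}, {"offset": [-0.08, -0.75, 0], "roll": 0}, {"offset": [-0.1, -0.95, 0], "roll": 0}], fingers=0)

```text
time: 8.65
tool_pos: [0.5046, -0.025, 0.2001]
orientation: [-0.072, 0.997, -0.002, -0.001]
contact_force: [-0.1, 0.4, -0.1]
opening: 0.0465
```

Request:
servo_tool(series=[{"offset": [-0.03, -0.25, 0], "roll": 0}, {"offset": [-0.06, -0.5, 0], "roll": 0}, {"offset": [-0.08, -0.75, 0], "roll": 0}, {"offset": [-0.1, -0.95, 0], "roll": 0}])

```text
time: 9.05
tool_pos: [0.54, -0.1659, 0.2004]
orientation: [-0.072, 0.997, -0.003, -0.001]
contact_force: [0.5, 0.4, -0.9]
opening: 0.0464
```

Request:
servo_tool(series=[{"offset": [-0.03, -0.25, 0], "roll": -0.05}, {"offset": [-0.06, -0.5, 0], "roll": -0.1}, {"offset": [-0.08, -0.7, 0], "roll": -0.15}, {"offset": [-0.1, -0.8, 0.1], "roll": -0.19}, {"offset": [-0.1, -0.8, 0.1], "roll": -0.19}])

```text
time: 9.55
tool_pos: [0.5708, -0.284, 0.1829]
orientation: [-0.12, 0.993, -0.001, -0.003]
contact_force: [-0.4, 0.2, -0.7]
opening: 0.0468
```

Run:
```python
from h import *
plan(.572,-.28,.1,104)
```

```text
t9.6 pos [ 0.5708 -0.284   0.1829] jaw 103.8 open 0.0468 F [-0.4  0.2 -0.7] tilt [-0.005 -0.004 -1.   ]
offset [-0.017  0.025  0.553] roll -0.006 calls 0.5526726678801603
```

Request:
servo_tool(series=[{"offset": [-0.01, 0.02, 0.15], "roll": 0}, {"offset": [-0.01, 0.02, 0.35], "roll": 0}, {"offset": [-0.01, 0.02, 0.5], "roll": 0}, {"offset": [-0.01, 0.02, 0.6], "roll": 0}, {"offset": [-0.01, 0.02, 0.6], "roll": 0}])

```text
time: 10.05
tool_pos: [0.5694, -0.2794, 0.0903]
orientation: [-0.121, 0.993, 0.0, -0.005]
contact_force: [-0.1, -0.9, -0.2]
opening: 0.0467
```

Run:
```python
from h import *
import cv2
im=r.camera("top");cv2.imwrite("pics/t4.png",cv2.resize(im[130:240,225:385,::-1],None,fx=5,fy=5,interpolation=cv2.INTER_CUBIC))
im=r.camera("scene");cv2.imwrite("pics/s4.png",cv2.resize(im[170:320,120:320,::-1],None,fx=4,fy=4,interpolation=cv2.INTER_CUBIC))
plan(.572,-.28,.02,104)
```

```text
t10.2 pos [ 0.5714 -0.2808  0.0938] jaw 103.8 open 0.0466 F [ 0.4 -0.2  0.2] tilt [-0.005 -0.004 -1.   ]
offset [-0.008  0.005  0.492] roll -0.005 calls 0.49185915499264193
```

View pics/s4.png

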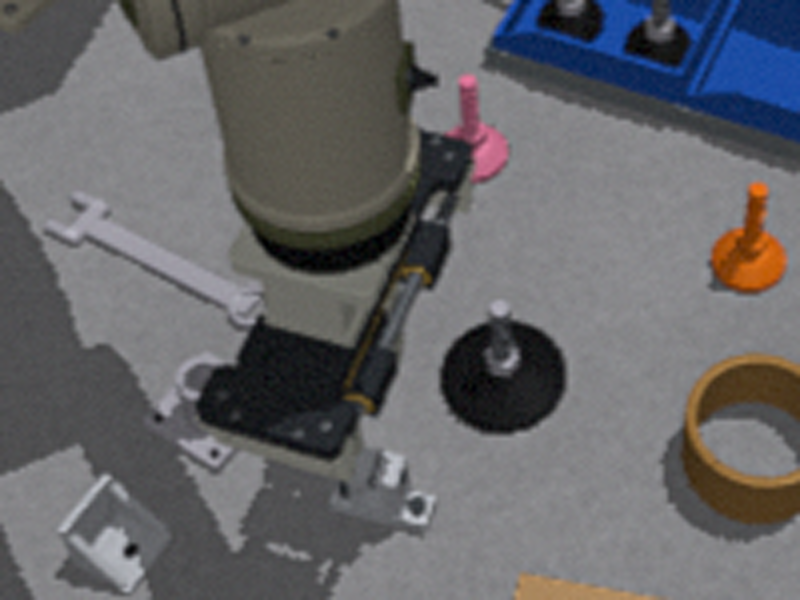

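Request:
servo_tool(series=[{"offset": [-0.01, 0.005, 0.1], "roll": 0}, {"offset": [-0.01, 0.005, 0.25], "roll": 0}, {"offset": [-0.01, 0.005, 0.4], "roll": 0}, {"offset": [-0.01, 0.005, 0.48], "roll": 0}, {"offset": [-0.01, 0.005, 0.48], "roll": 0}])

```text
time: 10.65
tool_pos: [0.5711, -0.2792, 0.0197]
orientation: [-0.121, 0.993, -0.001, -0.004]
contact_force: [-0.2, 0.6, 0.7]
opening: 0.0468
```

Request:
servo_tool(series=[{"offset": [0, 0, 0], "roll": 0}, {"offset": [0, 0, 0], "roll": 0}])

```text
time: 10.85
tool_pos: [0.5719, -0.2796, 0.021]
orientation: [-0.121, 0.993, -0.001, -0.003]
contact_force: [0.5, -0.7, -0.0]
opening: 0.0464
```

Run:
```python
from h import *
plan(.572,-.28,.02,104)
```

```text
t10.8 pos [ 0.5719 -0.2796  0.021 ] jaw 103.8 open 0.0464 F [ 0.5 -0.7 -0. ] tilt [-0.006 -0.003 -1.   ]
offset [-0.    -0.003  0.007] roll -0.005 calls 0.0065767240925607194
```

Request:
servo_tool(series=[{"offset": [0, 0, 0.005], "roll": 0}, {"offset": [0, 0, 0.005], "roll": 0}, {"offset": [0, 0, 0.005], "roll": 0}, {"offset": [0, 0, 0.005], "roll": 0}, {"offset": [0, 0, 0.005], "roll": 0}], fingers=1, newtons=25)

```text
time: 11.35
tool_pos: [0.5721, -0.2797, 0.0206]
orientation: [-0.12, 0.993, -0.001, -0.003]
contact_force: [-0.1, -0.4, 1.8]
opening: 0.0194
```

Run:
```python
from h import *
plan(.572,-.28,.19,98.6)
```

```text
t11.3 pos [ 0.5721 -0.2797  0.0206] jaw 103.8 open 0.0194 F [-0.1 -0.4  1.8] tilt [-0.006 -0.003 -1.   ]
offset [ 0.008 -0.004 -1.129] roll 0.175 calls 1.1294660399749124
```

Request:
servo_tool(series=[{"offset": [0, 0, -0.1], "roll": 0}, {"offset": [0, 0, -0.3], "roll": 0}, {"offset": [0, 0, -0.6], "roll": 0}, {"offset": [0, 0, -0.9], "roll": 0}, {"offset": [0, 0, -1], "roll": 0}])

```text
time: 11.85
tool_pos: [0.5756, -0.2807, 0.1783]
orientation: [-0.121, 0.993, -0.004, 0.001]
contact_force: [0.3, 0.0, 0.1]
opening: 0.0196
```

Run:
```python
from h import *
plan(.5945,.244,.19,98.6)
```

```text
t11.8 pos [ 0.5756 -0.2807  0.1783] jaw 103.8 open 0.0196 F [0.3 0.  0.1] tilt [ 0.002 -0.008 -1.   ]
offset [-0.96   3.365 -0.106] roll 0.175 calls 3.3653790977126525
```

Request:
servo_tool(series=[{"offset": [-0.06, 0.2, 0], "roll": 0}, {"offset": [-0.13, 0.45, 0], "roll": 0}, {"offset": [-0.2, 0.7, 0], "roll": 0}, {"offset": [-0.26, 0.9, 0], "roll": 0}])

```text
time: 12.25
tool_pos: [0.5807, -0.1383, 0.1772]
orientation: [-0.121, 0.993, -0.004, 0.001]
contact_force: [0.8, -0.3, -0.7]
opening: 0.0195
```

Request:
servo_tool(series=[{"offset": [-0.06, 0.25, 0], "roll": 0}, {"offset": [-0.13, 0.5, 0], "roll": 0}, {"offset": [-0.2, 0.7, 0], "roll": 0}, {"offset": [-0.26, 0.9, 0], "roll": 0}])

```text
time: 12.65
tool_pos: [0.5858, 0.0037, 0.1761]
orientation: [-0.121, 0.993, -0.004, 0.0]
contact_force: [0.2, 0.1, -1.2]
opening: 0.0192
```

Request:
servo_tool(series=[{"offset": [-0.06, 0.25, 0], "roll": 0}, {"offset": [-0.13, 0.5, 0], "roll": 0}, {"offset": [-0.2, 0.7, 0], "roll": 0}, {"offset": [-0.26, 0.9, 0], "roll": 0}])

```text
time: 13.05
tool_pos: [0.5909, 0.1457, 0.175]
orientation: [-0.121, 0.993, -0.004, 0.0]
contact_force: [0.5, -0.3, -1.0]
opening: 0.0191
```

Request:
servo_tool(series=[{"offset": [-0.06, 0.2, 0], "roll": 0.05}, {"offset": [-0.13, 0.4, 0], "roll": 0.1}, {"offset": [-0.17, 0.55, 0], "roll": 0.17}, {"offset": [-0.18, 0.6, 0], "roll": 0.17}, {"offset": [-0.18, 0.6, 0], "roll": 0.17}])

```text
time: 13.55
tool_pos: [0.595, 0.2403, 0.174]
orientation: [-0.078, 0.997, -0.004, -0.0]
contact_force: [0.0, -0.7, -0.8]
opening: 0.0192
```

Run:
```python
from h import *
plan(.5945,.244,.025,98.6)
```

```text
t13.6 pos [0.595  0.2403 0.174 ] jaw 99.0 open 0.0192 F [ 0.  -0.7 -0.8] tilt [ 0.001 -0.008 -1.   ]
offset [-0.002  0.033  0.993] roll 0.012 calls 0.993312632633794
```

Request:
servo_tool(series=[{"offset": [0, 0.03, 0.15], "roll": 0.01}, {"offset": [0, 0.03, 0.35], "roll": 0.01}, {"offset": [0, 0.03, 0.5], "roll": 0.01}, {"offset": [0, 0.03, 0.6], "roll": 0.01}, {"offset": [0, 0.03, 0.65], "roll": 0.01}])

```text
time: 14.05
tool_pos: [0.5935, 0.2424, 0.0748]
orientation: [-0.075, 0.997, -0.004, -0.001]
contact_force: [-0.2, -0.1, -1.9]
opening: 0.0193
```

Request:
servo_tool(series=[{"offset": [0, 0, 0.06], "roll": 0}, {"offset": [0, 0, 0.12], "roll": 0}, {"offset": [0, 0, 0.16], "roll": 0}, {"offset": [0, 0, 0.2], "roll": 0}, {"offset": [0, 0, 0.2], "roll": 0}])

```text
time: 14.55
tool_pos: [0.593, 0.2421, 0.0439]
orientation: [-0.075, 0.997, -0.004, -0.002]
contact_force: [-0.2, -0.7, -1.4]
opening: 0.0196
```

Run:
```python
from h import *
plan(.5945,.244,.0256,98.6)
```

```text
t14.6 pos [0.593  0.2421 0.0439] jaw 98.6 open 0.0196 F [-0.2 -0.7 -1.4] tilt [-0.003 -0.009 -1.   ]
offset [-0.012  0.012  0.122] roll 0.001 calls 0.12218317590658052
```

Request:
servo_tool(series=[{"offset": [0, 0.01, 0.04], "roll": 0}, {"offset": [0, 0.01, 0.07], "roll": 0}, {"offset": [0, 0.01, 0.1], "roll": 0}, {"offset": [0, 0.01, 0.115], "roll": 0}, {"offset": [0, 0.01, 0.115], "roll": 0}])

```text
time: 15.05
tool_pos: [0.5924, 0.2433, 0.0262]
orientation: [-0.075, 0.997, -0.005, -0.002]
contact_force: [-0.0, -0.2, -1.2]
opening: 0.0195
```

Run:
```python
from h import *
plan(.5945,.244,.0256,98.6)
```

```text
t15.1 pos [0.5924 0.2433 0.0262] jaw 98.6 open 0.0195 F [-0.  -0.2 -1.2] tilt [-0.003 -0.009 -1.   ]
offset [-0.014  0.003  0.004] roll 0.001 calls 0.014256901007284084
```

Request:
servo_tool(series=[{"offset": [0, 0, 0.006], "roll": 0}, {"offset": [0, 0, 0.006], "roll": 0}])

```text
time: 15.25
tool_pos: [0.5928, 0.2434, 0.0257]
orientation: [-0.075, 0.997, -0.004, -0.002]
contact_force: [-0.3, -0.3, 0.1]
opening: 0.0192
```

Request:
servo_tool(series=[{"offset": [0, 0, 0], "roll": 0}, {"offset": [0, 0, 0], "roll": 0}, {"offset": [0, 0, 0], "roll": 0}, {"offset": [0, 0, 0], "roll": 0}], fingers=0.1)

```text
time: 15.65
tool_pos: [0.5928, 0.2434, 0.0257]
orientation: [-0.075, 0.997, -0.004, -0.002]
contact_force: [1.0, -0.2, 0.4]
opening: 0.0414
```

Request:
servo_tool(series=[{"offset": [0, 0, -0.1], "roll": 0}, {"offset": [0, 0, -0.3], "roll": 0}, {"offset": [0, 0, -0.6], "roll": 0}, {"offset": [0, 0, -0.85], "roll": 0}, {"offset": [0, 0, -1], "roll": 0}])

```text
time: 16.15
tool_pos: [0.5949, 0.2453, 0.1816]
orientation: [-0.075, 0.997, -0.004, 0.001]
contact_force: [-0.1, -0.5, 0.2]
opening: 0.0419
```

Run:
```python
from h import *
import cv2
im=r.camera("scene");cv2.imwrite("pics/s5.png",cv2.resize(im[100:250,180:380,::-1],None,fx=4,fy=4,interpolation=cv2.INTER_CUBIC))
plan(.4502,-.163,.18,98.6)
```

```text
t16.2 pos [0.5964 0.2459 0.1852] jaw 98.6 open 0.0418 F [1.1 0.  1.7] tilt [ 0.007 -0.006 -1.   ]
offset [ 1.373 -2.548  0.043] roll 0.001 calls 2.5483650979747825
```

View pics/s5.png

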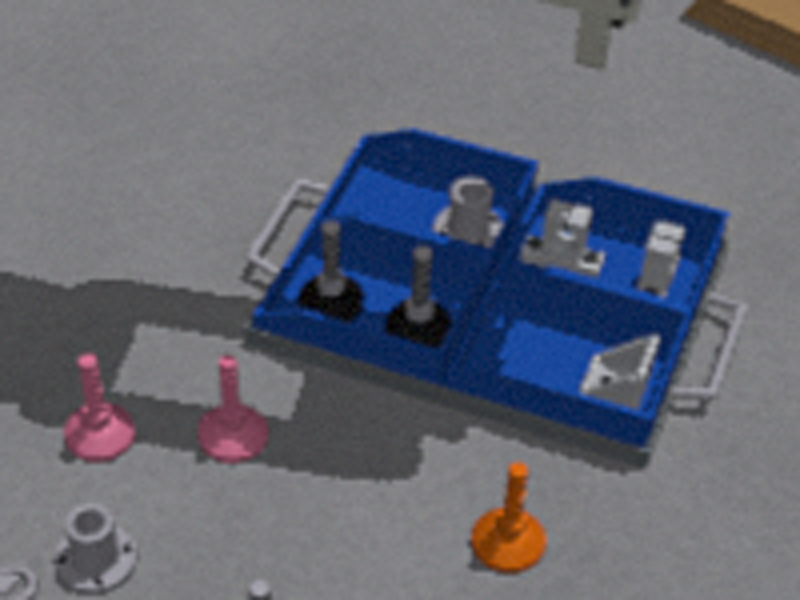

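Request:
servo_tool(series=[{"offset": [0.1, -0.2, 0], "roll": 0}, {"offset": [0.23, -0.43, 0], "roll": 0}, {"offset": [0.36, -0.67, 0], "roll": 0}, {"offset": [0.46, -0.85, 0], "roll": 0}], fingers=-0.2)

```text
time: 16.6
tool_pos: [0.5465, 0.1077, 0.1864]
orientation: [-0.075, 0.997, -0.003, 0.004]
contact_force: [1.0, -0.9, -0.5]
opening: 0.0556
```

Request:
servo_tool(series=[{"offset": [0.12, -0.22, 0], "roll": 0}, {"offset": [0.24, -0.45, 0], "roll": 0}, {"offset": [0.36, -0.67, 0], "roll": 0}, {"offset": [0.46, -0.85, 0], "roll": 0}])

```text
time: 17.0
tool_pos: [0.4967, -0.0304, 0.1877]
orientation: [-0.075, 0.997, -0.004, 0.004]
contact_force: [-0.7, -0.2, 0.6]
opening: 0.0559
```

Request:
servo_tool(series=[{"offset": [0.12, -0.22, 0], "roll": 0}, {"offset": [0.24, -0.45, 0], "roll": 0}, {"offset": [0.36, -0.67, 0], "roll": 0}, {"offset": [0.46, -0.85, 0], "roll": 0}, {"offset": [0.46, -0.85, 0], "roll": 0}])

```text
time: 17.5
tool_pos: [0.4464, -0.1698, 0.189]
orientation: [-0.073, 0.997, -0.004, 0.004]
contact_force: [0.7, 1.0, 0.3]
opening: 0.0559
```

Run:
```python
from h import *
plan(.4502,-.163,.018,98.6)
```

```text
t17.5 pos [ 0.4464 -0.1698  0.189 ] jaw 98.4 open 0.0559 F [0.7 1.  0.3] tilt [ 0.01  -0.008 -1.   ]
offset [-0.022  0.052  1.14 ] roll -0.008 calls 1.1395671016834685
```

Request:
servo_tool(series=[{"offset": [-0.02, 0.05, 0.15], "roll": 0}, {"offset": [-0.02, 0.05, 0.35], "roll": 0}, {"offset": [-0.02, 0.05, 0.6], "roll": 0}, {"offset": [-0.02, 0.05, 0.7], "roll": 0}, {"offset": [-0.02, 0.05, 0.7], "roll": 0}])

```text
time: 18.0
tool_pos: [0.4474, -0.161, 0.0814]
orientation: [-0.073, 0.997, -0.003, 0.002]
contact_force: [0.3, 0.5, 0.6]
opening: 0.0559
```

Request:
servo_tool(series=[{"offset": [0, 0, 0], "roll": 0}, {"offset": [0, 0, 0], "roll": 0}])

```text
time: 18.2
tool_pos: [0.4483, -0.161, 0.0828]
orientation: [-0.073, 0.997, -0.003, 0.003]
contact_force: [0.1, -0.2, -0.4]
opening: 0.0556
```

Run:
```python
from h import *
plan(.4502,-.163,.018,98.6)
```

```text
t18.2 pos [ 0.4483 -0.161   0.0828] jaw 98.4 open 0.0556 F [ 0.1 -0.2 -0.4] tilt [ 0.007 -0.006 -1.   ]
offset [-0.008 -0.012  0.432] roll -0.006 calls 0.4322935674193448
```

Request:
servo_tool(series=[{"offset": [-0.01, -0.01, 0.1], "roll": 0}, {"offset": [-0.01, -0.01, 0.25], "roll": 0}, {"offset": [-0.01, -0.01, 0.38], "roll": 0}, {"offset": [-0.01, -0.01, 0.43], "roll": 0}, {"offset": [-0.01, -0.01, 0.43], "roll": 0}])

```text
time: 18.7
tool_pos: [0.4496, -0.1622, 0.0172]
orientation: [-0.073, 0.997, -0.003, 0.002]
contact_force: [-0.2, 0.4, 0.7]
opening: 0.0558
```

Request:
servo_tool(series=[{"offset": [0, 0, 0], "roll": 0}, {"offset": [0, 0, 0], "roll": 0}])

```text
time: 18.9
tool_pos: [0.4504, -0.1626, 0.0182]
orientation: [-0.073, 0.997, -0.003, 0.003]
contact_force: [0.6, 0.1, 0.7]
opening: 0.0559
```

Run:
```python
from h import *
plan(.4502,-.163,.018,98.6)
```

```text
t18.9 pos [ 0.4504 -0.1626  0.0182] jaw 98.4 open 0.0559 F [0.6 0.1 0.7] tilt [ 0.006 -0.006 -1.   ]
offset [ 0.002 -0.002  0.001] roll -0.006 calls 0.0022384464798236967
```

Request:
servo_tool(series=[{"offset": [0, 0, 0], "roll": 0}, {"offset": [0, 0, 0], "roll": 0}, {"offset": [0, 0, 0], "roll": 0}, {"offset": [0, 0, 0], "roll": 0}, {"offset": [0, 0, 0], "roll": 0}], fingers=1, newtons=30)

```text
time: 19.4
tool_pos: [0.4504, -0.1626, 0.0182]
orientation: [-0.073, 0.997, -0.003, 0.003]
contact_force: [-0.3, -0.5, 0.3]
opening: 0.0205
```

Run:
```python
from h import *
plan(.4502,-.163,.018,98.6)
```

```text
t19.4 pos [ 0.4504 -0.1626  0.0182] jaw 98.4 open 0.0205 F [-0.3 -0.5  0.3] tilt [ 0.006 -0.006 -1.   ]
offset [ 0.002 -0.002  0.001] roll -0.006 calls 0.0023949633506992647
```

Request:
servo_tool(series=[{"offset": [0, 0, -0.1], "roll": 0}, {"offset": [0, 0, -0.3], "roll": 0}, {"offset": [0, 0, -0.6], "roll": 0}, {"offset": [0, 0, -0.9], "roll": 0}, {"offset": [0, 0, -1], "roll": 0}])

```text
time: 19.9
tool_pos: [0.4519, -0.1629, 0.1738]
orientation: [-0.073, 0.997, -0.005, 0.006]
contact_force: [0.0, -0.6, 1.0]
opening: 0.0005
```

Run:
```python
from h import *
plan(.449,.222,.18,98.6)
```

```text
t19.9 pos [ 0.4519 -0.1629  0.1738] jaw 98.4 open 0.0005 F [ 0.  -0.6  1. ] tilt [ 0.013 -0.009 -1.   ]
offset [-0.357  2.54  -0.066] roll -0.006 calls 2.5402987284211025
```

Run:
```python
from h import *
import cv2
im=r.camera("scene");cv2.imwrite("pics/s6.png",cv2.resize(im[170:320,120:320,::-1],None,fx=4,fy=4,interpolation=cv2.INTER_CUBIC))
im=r.camera("top");cv2.imwrite("pics/t6.png",cv2.resize(im[130:240,225:385,::-1],None,fx=5,fy=5,interpolation=cv2.INTER_CUBIC))
```

```text
(no output)
```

View pics/s6.png

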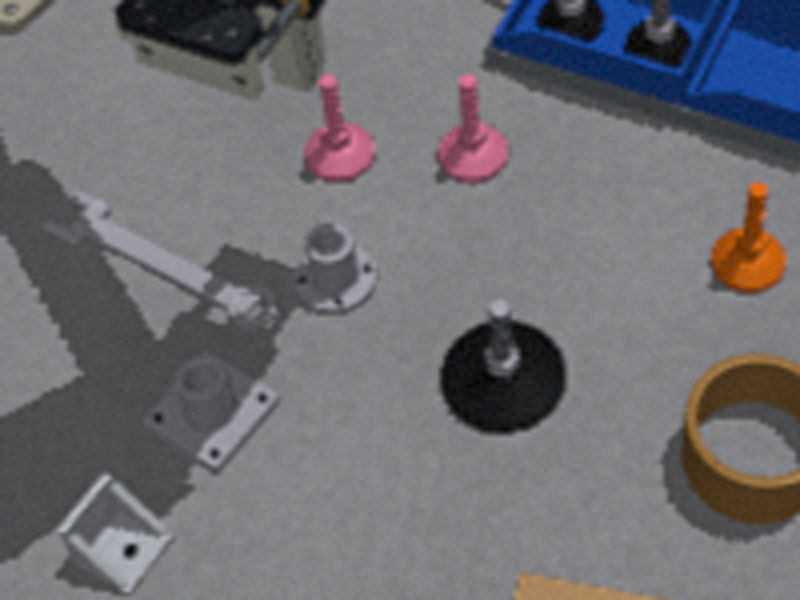

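View pics/t6.png

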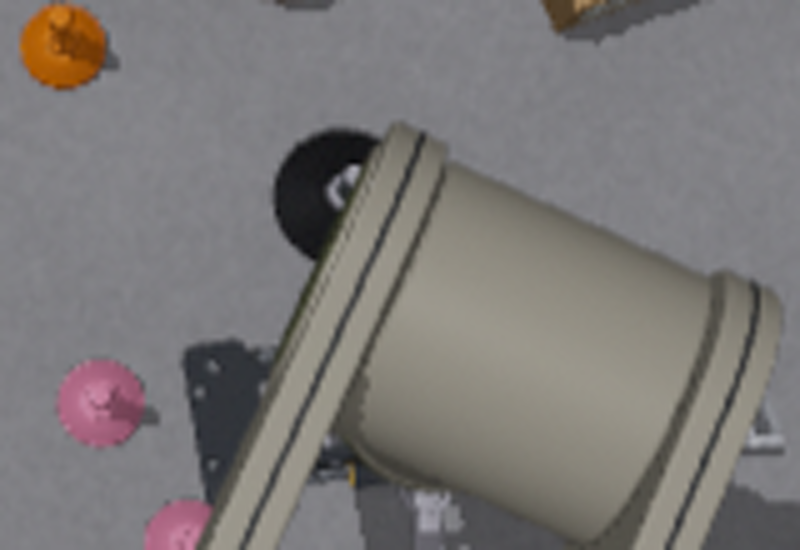

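Run:
```python
from h import *
s=r.state();print(s["tool_pos"],s["opening"],s["time"])
p=s["tool_pos"]
for z in (0,.04): print((proj("scene",p+[0,0,z])-[120,170])*4,)
print((proj("scene",[.4504,-.163,.045])-[120,170])*4)
```

```text
[ 0.45136613 -0.16263581  0.17130516] 0.0006063865270523676 20.0
[306.88585718 111.66023005]
[298.13985527  65.50044598]
[329.60686594 239.53088277]
```

Run:
```python
from h import *
import cv2
im=r.camera("scene")[:,:,::-1]
s=r.state();p=s["tool_pos"];print(p)
x0,y0,k=140,150,8
c=cv2.resize(im[y0:y0+75,x0:x0+100],None,fx=k,fy=k,interpolation=cv2.INTER_CUBIC)
R=Ro.from_quat(s["orientation"]).as_matrix()
for q in (0,.019,.084):
    for w in(-.02,0,.02):
        u=((proj("scene",p-R[:,2]*q+R[:,1]*w)-[x0,y0]+.5)*k-.5).astype(int);cv2.circle(c,tuple(map(int,u)),4,(0,255,0) if w==0 else (0,0,255),-1)
cv2.imwrite("pics/s7.png",c)
```

```text
[ 0.45001615 -0.16197434  0.16859724]
```

View pics/s7.png

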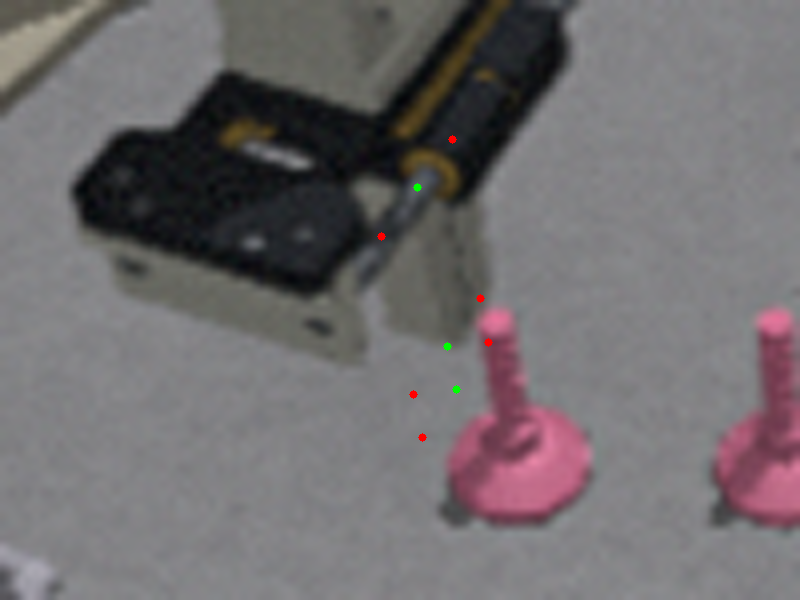

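Request:
servo_tool(series=[{"offset": [0, 0, 0.1], "roll": 0}, {"offset": [0, 0, 0.3], "roll": 0}, {"offset": [0, 0, 0.5], "roll": 0}, {"offset": [0, 0, 0.7], "roll": 0}, {"offset": [0, 0, 0.7], "roll": 0}], fingers=-0.2)

```text
time: 20.55
tool_pos: [0.4449, -0.1599, 0.0555]
orientation: [-0.073, 0.997, -0.0, -0.002]
contact_force: [-0.4, 0.3, -1.3]
opening: 0.0357
```

Request:
servo_tool(series=[{"offset": [0, 0, 0.15], "roll": 0}, {"offset": [0, 0, 0.25], "roll": 0}, {"offset": [0, 0, 0.3], "roll": 0}, {"offset": [0, 0, 0.3], "roll": 0}])

```text
time: 20.95
tool_pos: [0.4436, -0.1594, 0.0094]
orientation: [-0.073, 0.997, 0.0, -0.003]
contact_force: [0.2, 0.1, -0.0]
opening: 0.0557
```

Run:
```python
from h import *
import cv2
im=r.camera("scene")[:,:,::-1]
plan(.4502,-.163,.018,98.6)
s=r.state();p=s["tool_pos"]
x0,y0,k=130,180,8
c=cv2.resize(im[y0:y0+75,x0:x0+100],None,fx=k,fy=k,interpolation=cv2.INTER_CUBIC)
R=Ro.from_quat(s["orientation"]).as_matrix()
for q in (0,.019,.084):
    for w in(-.0278,0,.0278):
        u=((proj("scene",p-R[:,2]*q+R[:,1]*w)-[x0,y0]+.5)*k-.5).astype(int);cv2.circle(c,tuple(map(int,u)),4,(0,255,0) if w==0 else (0,0,255),-1)
cv2.imwrite("pics/s8.png",c)
```

```text
t21.0 pos [ 0.4445 -0.1598  0.0105] jaw 98.4 open 0.0555 F [-0.7  0.6  1.4] tilt [-0.005 -0.001 -1.   ]
offset [-0.035 -0.027 -0.05 ] roll -0.006 calls 0.05044921815812918
```

View pics/s8.png

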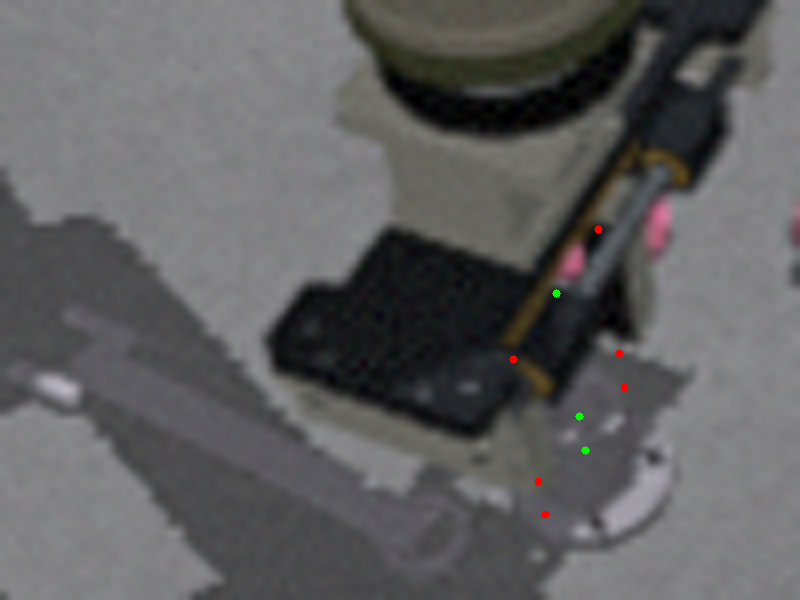

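Request:
servo_tool(series=[{"offset": [-0.03, -0.02, -0.01], "roll": 0}, {"offset": [-0.03, -0.02, -0.01], "roll": 0}, {"offset": [-0.03, -0.02, -0.01], "roll": 0}, {"offset": [-0.03, -0.02, -0.01], "roll": 0}])

```text
time: 21.4
tool_pos: [0.4498, -0.1623, 0.0124]
orientation: [-0.073, 0.997, -0.0, -0.002]
contact_force: [-0.1, -0.4, -0.1]
opening: 0.0561
```

Run:
```python
from h import *
plan(.4502,-.163,.012,98.6)
```

```text
t21.4 pos [ 0.4498 -0.1623  0.0124] jaw 98.4 open 0.0561 F [-0.1 -0.4 -0.1] tilt [-0.004 -0.001 -1.   ]
offset [-0.002 -0.005  0.003] roll -0.006 calls 0.005228498979412927
```

Request:
servo_tool(series=[{"offset": [0, 0, 0], "roll": 0}, {"offset": [0, 0, 0], "roll": 0}, {"offset": [0, 0, 0], "roll": 0}, {"offset": [0, 0, 0], "roll": 0}], fingers=0.35)

```text
time: 21.8
tool_pos: [0.4499, -0.1625, 0.0125]
orientation: [-0.073, 0.997, -0.001, -0.002]
contact_force: [0.3, -1.3, -0.5]
opening: 0.0313
```

Run:
```python
from h import *
import cv2
im=r.camera("scene")[:,:,::-1]
plan(.4502,-.163,.012,98.6)
x0,y0,k=130,180,8
c=cv2.resize(im[y0:y0+75,x0:x0+100],None,fx=k,fy=k,interpolation=cv2.INTER_CUBIC)
cv2.imwrite("pics/s9.png",c)
```

```text
t21.9 pos [ 0.4499 -0.1624  0.0125] jaw 98.4 open 0.0314 F [ 0.9 -1.7  0.1] tilt [-0.004 -0.001 -1.   ]
offset [-0.001 -0.004  0.003] roll -0.006 calls 0.004260534811604526
```

View pics/s9.png

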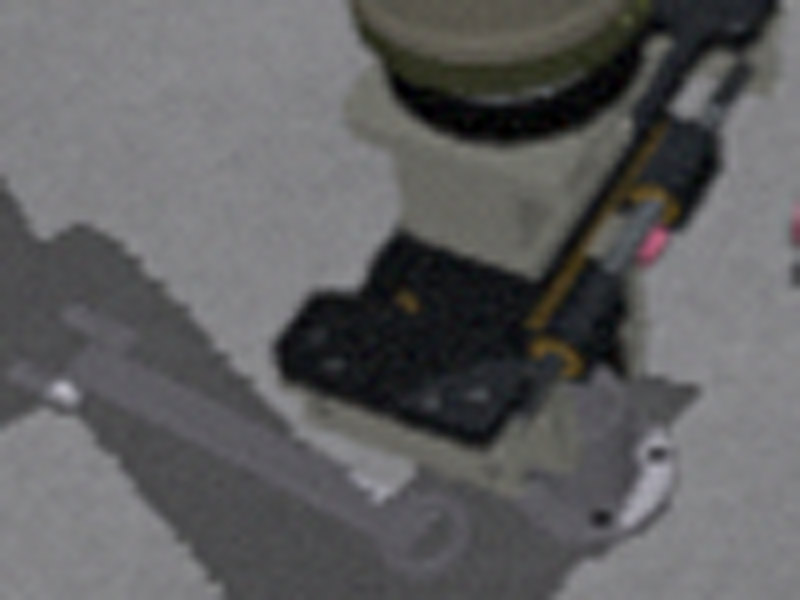

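Request:
servo_tool(series=[{"offset": [0, 0, 0], "roll": 0}, {"offset": [0, 0, 0], "roll": 0}, {"offset": [0, 0, 0], "roll": 0}], fingers=0)

```text
time: 22.15
tool_pos: [0.4498, -0.1623, 0.0124]
orientation: [-0.073, 0.997, -0.0, -0.002]
contact_force: [0.4, -0.8, -0.1]
opening: 0.0455
```

Request:
servo_tool(series=[{"offset": [0, 0, 0.015], "roll": 0}, {"offset": [0, 0, 0.025], "roll": 0}, {"offset": [0, 0, 0.025], "roll": 0}])

```text
time: 22.45
tool_pos: [0.4494, -0.1622, 0.0082]
orientation: [-0.073, 0.997, -0.0, -0.002]
contact_force: [1.2, 0.8, -1.0]
opening: 0.0467
```

Request:
servo_tool(series=[{"offset": [0, 0, 0.01], "roll": 0}, {"offset": [0, 0, 0.02], "roll": 0}, {"offset": [0, 0, 0.02], "roll": 0}])

```text
time: 22.75
tool_pos: [0.4492, -0.1621, 0.005]
orientation: [-0.073, 0.997, -0.0, -0.002]
contact_force: [0.8, 0.0, 0.4]
opening: 0.0466
```

Request:
servo_tool(series=[{"offset": [0, 0, 0.01], "roll": 0}, {"offset": [0, 0, 0.02], "roll": 0}, {"offset": [0, 0, 0.03], "roll": 0}, {"offset": [0, 0, 0.03], "roll": 0}])

```text
time: 23.15
tool_pos: [0.449, -0.162, 0.0001]
orientation: [-0.073, 0.997, 0.0, -0.003]
contact_force: [0.0, 0.4, 0.1]
opening: 0.046
```

Request:
servo_tool(series=[{"offset": [0, 0, 0.01], "roll": 0}, {"offset": [0, 0, 0.02], "roll": 0}, {"offset": [0, 0, 0.03], "roll": 0}, {"offset": [0, 0, 0.03], "roll": 0}])

```text
time: 23.55
tool_pos: [0.4488, -0.1618, -0.0046]
orientation: [-0.073, 0.997, 0.0, -0.003]
contact_force: [-0.8, 0.7, -0.7]
opening: 0.0471
```

Request:
servo_tool(series=[{"offset": [-0.008, -0.006, 0], "roll": 0}, {"offset": [-0.008, -0.006, 0], "roll": 0}, {"offset": [-0.008, -0.006, 0], "roll": 0}])

```text
time: 23.85
tool_pos: [0.4502, -0.1626, -0.0046]
orientation: [-0.073, 0.997, 0.0, -0.003]
contact_force: [0.3, -0.1, 0.1]
opening: 0.0467
```

Request:
servo_tool(series=[{"offset": [0, 0, 0], "roll": 0}, {"offset": [0, 0, 0], "roll": 0}, {"offset": [0, 0, 0], "roll": 0}, {"offset": [0, 0, 0], "roll": 0}, {"offset": [0, 0, 0], "roll": 0}], fingers=0.9, newtons=30)

```text
time: 24.35
tool_pos: [0.4502, -0.1626, -0.0046]
orientation: [-0.073, 0.997, 0.0, -0.003]
contact_force: [-0.5, -0.5, -0.0]
opening: 0.0315
```

Request:
servo_tool(series=[{"offset": [0, 0, -0.05], "roll": 0}, {"offset": [0, 0, -0.1], "roll": 0}, {"offset": [0, 0, -0.1], "roll": 0}])

```text
time: 24.65
tool_pos: [0.4514, -0.1632, 0.0121]
orientation: [-0.073, 0.997, -0.001, -0.002]
contact_force: [-0.0, -0.6, -1.0]
opening: 0.031
```

Run:
```python
from h import *
import cv2
im=r.camera("scene")[:,:,::-1]
plan(.4502,-.163,.012,98.6)
x0,y0,k=130,180,8
c=cv2.resize(im[y0:y0+75,x0:x0+100],None,fx=k,fy=k,interpolation=cv2.INTER_CUBIC)
cv2.imwrite("pics/s10.png",c)
```

```text
t24.7 pos [ 0.4511 -0.163   0.0115] jaw 98.4 open 0.0317 F [ 0.6 -0.3 -1.5] tilt [-0.004 -0.001 -1.   ]
offset [ 0.006  0.001 -0.003] roll -0.006 calls 0.005928457307623044
```

View pics/s10.png

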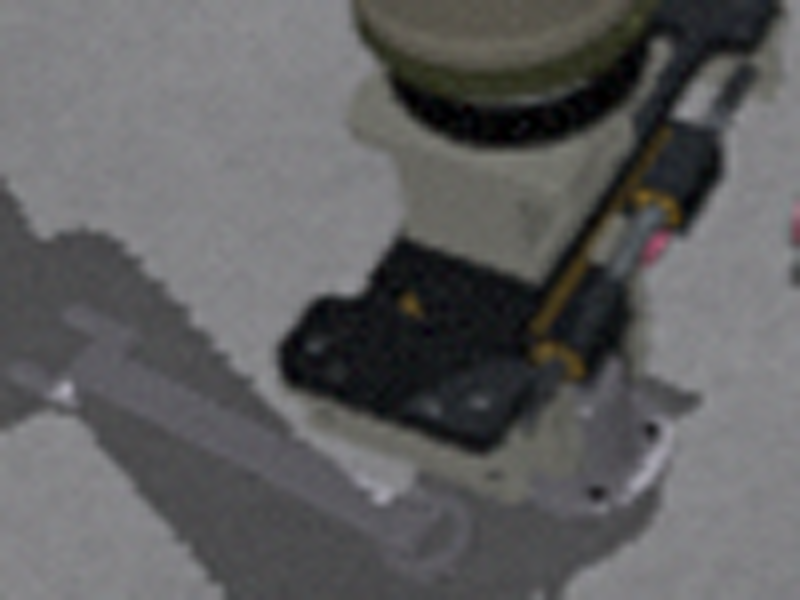

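Request:
servo_tool(series=[{"offset": [0, 0, -0.2], "roll": 0}, {"offset": [0, 0, -0.4], "roll": 0}, {"offset": [0, 0, -0.7], "roll": 0}, {"offset": [0, 0, -0.95], "roll": 0}, {"offset": [0, 0, -1], "roll": 0}])

```text
time: 25.2
tool_pos: [0.4544, -0.1642, 0.167]
orientation: [-0.073, 0.997, -0.002, 0.002]
contact_force: [0.2, 0.0, -1.0]
opening: 0.0314
```

Run:
```python
from h import *
plan(.449,.222,.16,98.6)
```

```text
t25.2 pos [ 0.4544 -0.1642  0.167 ] jaw 98.4 open 0.0314 F [ 0.2  0.  -1. ] tilt [ 0.004 -0.005 -1.   ]
offset [-0.341  2.552  0.034] roll -0.006 calls 2.5522212538500764
```

Request:
servo_tool(series=[{"offset": [-0.03, 0.2, 0], "roll": 0}, {"offset": [-0.06, 0.45, 0], "roll": 0}, {"offset": [-0.1, 0.7, 0], "roll": 0}, {"offset": [-0.12, 0.9, 0], "roll": 0}])

```text
time: 25.6
tool_pos: [0.4517, -0.0262, 0.1651]
orientation: [-0.073, 0.997, -0.002, 0.001]
contact_force: [0.6, 0.2, -1.7]
opening: 0.0319
```

Request:
servo_tool(series=[{"offset": [-0.03, 0.25, 0], "roll": 0}, {"offset": [-0.06, 0.5, 0], "roll": 0}, {"offset": [-0.1, 0.7, 0], "roll": 0}, {"offset": [-0.12, 0.9, 0], "roll": 0}])

```text
time: 26.0
tool_pos: [0.4491, 0.1114, 0.1634]
orientation: [-0.074, 0.997, -0.002, 0.0]
contact_force: [-0.5, 0.2, -0.9]
opening: 0.0312
```

Request:
servo_tool(series=[{"offset": [-0.03, 0.25, 0], "roll": 0}, {"offset": [-0.06, 0.5, 0], "roll": 0}, {"offset": [-0.1, 0.7, 0], "roll": 0}, {"offset": [-0.1, 0.75, 0], "roll": 0}, {"offset": [-0.1, 0.75, 0], "roll": 0}])

```text
time: 26.5
tool_pos: [0.4465, 0.2254, 0.1616]
orientation: [-0.075, 0.997, -0.003, -0.001]
contact_force: [1.0, 0.3, -1.3]
opening: 0.0315
```

Run:
```python
from h import *
plan(.449,.222,.0004,98.6)
```

```text
t26.5 pos [0.4465 0.2254 0.1616] jaw 98.6 open 0.0315 F [ 1.   0.3 -1.3] tilt [-0.001 -0.005 -1.   ]
offset [-0.015 -0.02   1.075] roll -0.001 calls 1.0750506753288276
```

Request:
servo_tool(series=[{"offset": [-0.01, -0.02, 0.15], "roll": 0}, {"offset": [-0.01, -0.02, 0.35], "roll": 0}, {"offset": [-0.01, -0.02, 0.55], "roll": 0}, {"offset": [-0.01, -0.02, 0.65], "roll": 0}, {"offset": [-0.01, -0.02, 0.7], "roll": 0}])

```text
time: 27.0
tool_pos: [0.4472, 0.2206, 0.0548]
orientation: [-0.074, 0.997, -0.003, -0.002]
contact_force: [-0.5, 0.1, -1.6]
opening: 0.0317
```

Request:
servo_tool(series=[{"offset": [0, 0, 0.06], "roll": 0}, {"offset": [0, 0, 0.12], "roll": 0}, {"offset": [0, 0, 0.18], "roll": 0}, {"offset": [0, 0, 0.22], "roll": 0}, {"offset": [0, 0, 0.22], "roll": 0}])

```text
time: 27.5
tool_pos: [0.4465, 0.2202, 0.0209]
orientation: [-0.074, 0.997, -0.003, -0.003]
contact_force: [-0.1, 0.1, -2.0]
opening: 0.0314
```

Run:
```python
from h import *
plan(.449,.222,.0004,98.6)
```

```text
t27.5 pos [0.4465 0.2202 0.0209] jaw 98.5 open 0.0314 F [-0.1  0.1 -2. ] tilt [-0.005 -0.007 -1.   ]
offset [-0.019  0.01   0.137] roll -0.003 calls 0.13664966577887627
```

Request:
servo_tool(series=[{"offset": [-0.01, 0.01, 0.04], "roll": 0}, {"offset": [-0.01, 0.01, 0.08], "roll": 0}, {"offset": [-0.01, 0.01, 0.11], "roll": 0}, {"offset": [-0.01, 0.01, 0.13], "roll": 0}, {"offset": [-0.01, 0.01, 0.13], "roll": 0}])

```text
time: 28.0
tool_pos: [0.4474, 0.2217, 0.001]
orientation: [-0.074, 0.997, -0.003, -0.003]
contact_force: [0.1, -0.3, -1.0]
opening: 0.0314
```

Run:
```python
from h import *
plan(.449,.222,.0002,98.6)
```

```text
t28.0 pos [0.4474 0.2217 0.001 ] jaw 98.5 open 0.0314 F [ 0.1 -0.3 -1. ] tilt [-0.005 -0.007 -1.   ]
offset [-0.011  0.001  0.005] roll -0.003 calls 0.010801471771023622
```

Request:
servo_tool(series=[{"offset": [0, 0, 0.007], "roll": 0}, {"offset": [0, 0, 0.007], "roll": 0}])

```text
time: 28.2
tool_pos: [0.4478, 0.2218, 0.0006]
orientation: [-0.074, 0.997, -0.003, -0.003]
contact_force: [-1.7, -1.3, 3.3]
opening: 0.0314
```

Request:
servo_tool(series=[{"offset": [0, 0, 0], "roll": 0}, {"offset": [0, 0, 0], "roll": 0}, {"offset": [0, 0, 0], "roll": 0}, {"offset": [0, 0, 0], "roll": 0}], fingers=-0.1)

```text
time: 28.6
tool_pos: [0.4478, 0.2218, 0.0006]
orientation: [-0.074, 0.997, -0.003, -0.003]
contact_force: [-0.4, -0.6, 0.2]
opening: 0.0504
```

Request:
servo_tool(series=[{"offset": [0, 0, -0.1], "roll": 0}, {"offset": [0, 0, -0.3], "roll": 0}, {"offset": [0, 0, -0.6], "roll": 0}, {"offset": [0, 0, -0.85], "roll": 0}, {"offset": [0, 0, -1], "roll": 0}])

```text
time: 29.1
tool_pos: [0.4499, 0.2234, 0.1543]
orientation: [-0.074, 0.997, -0.003, -0.001]
contact_force: [0.9, 0.2, -0.3]
opening: 0.0511
```

Run:
```python
from h import *
import cv2
im=r.camera("scene");cv2.imwrite("pics/s11.png",cv2.resize(im[100:250,180:380,::-1],None,fx=4,fy=4,interpolation=cv2.INTER_CUBIC))
plan(.4505,-.3812,.16,90)
```

```text
t29.1 pos [0.4515 0.224  0.1575] jaw 98.5 open 0.0513 F [ 2.  -0.4  3. ] tilt [ 0.003 -0.004 -1.   ]
offset [ 6.04e-01 -3.99e+00 -1.00e-03] roll 0.284 calls 3.989518008702777
```

View pics/s11.png

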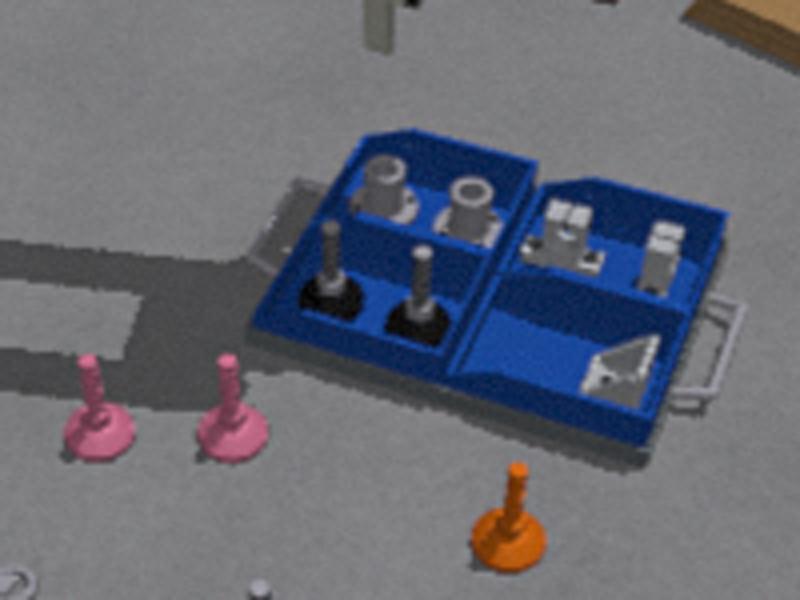

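Request:
servo_tool(series=[{"offset": [0.03, -0.2, 0], "roll": 0}, {"offset": [0.07, -0.45, 0], "roll": 0}, {"offset": [0.11, -0.7, 0], "roll": 0}, {"offset": [0.15, -0.95, 0], "roll": 0}, {"offset": [0.15, -1, 0], "roll": 0}], fingers=-0.4)

```text
time: 29.65
tool_pos: [0.4513, 0.0693, 0.1579]
orientation: [-0.073, 0.997, -0.003, 0.001]
contact_force: [-0.9, -0.2, -0.2]
opening: 0.0652
```

Request:
servo_tool(series=[{"offset": [0.03, -0.25, 0], "roll": 0}, {"offset": [0.07, -0.5, 0], "roll": 0}, {"offset": [0.11, -0.75, 0], "roll": 0}, {"offset": [0.15, -1, 0], "roll": 0}])

```text
time: 30.05
tool_pos: [0.4508, -0.0832, 0.1585]
orientation: [-0.073, 0.997, -0.002, 0.002]
contact_force: [1.3, -0.6, -0.8]
opening: 0.0649
```

Request:
servo_tool(series=[{"offset": [0.03, -0.25, 0], "roll": 0}, {"offset": [0.07, -0.5, 0], "roll": 0}, {"offset": [0.11, -0.75, 0], "roll": 0}, {"offset": [0.15, -1, 0], "roll": 0}])

```text
time: 30.45
tool_pos: [0.4506, -0.2359, 0.159]
orientation: [-0.073, 0.997, -0.002, 0.002]
contact_force: [0.9, 0.3, -0.6]
opening: 0.0651
```

Request:
servo_tool(series=[{"offset": [0.03, -0.25, 0], "roll": 0.1}, {"offset": [0.07, -0.5, 0], "roll": 0.2}, {"offset": [0.11, -0.75, 0], "roll": 0.28}, {"offset": [0.15, -0.93, 0], "roll": 0.28}, {"offset": [0.15, -0.93, 0], "roll": 0.28}])

```text
time: 30.95
tool_pos: [0.4483, -0.3798, 0.1589]
orientation: [0.002, 1.0, -0.002, 0.002]
contact_force: [0.1, 1.3, 0.9]
opening: 0.0655
```

Run:
```python
from h import *
import cv2
im=r.camera("scene");cv2.imwrite("pics/s12.png",cv2.resize(im[200:335,110:290,::-1],None,fx=4,fy=4,interpolation=cv2.INTER_CUBIC))
plan(.4505,-.3812,.06,90)
```

```text
t31.0 pos [ 0.4486 -0.3779  0.1588] jaw 89.9 open 0.0653 F [ 0.1 -0.1 -0.8] tilt [ 0.003 -0.004 -1.   ]
offset [-0.011 -0.019  0.659] roll -0.004 calls 0.6591057679418413
```

View pics/s12.png

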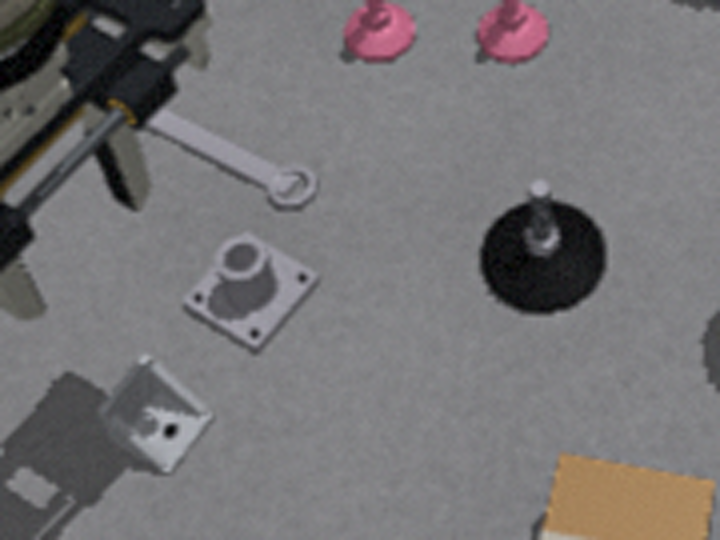

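Run:
```python
from h import *
s=r.state();p=s["tool_pos"];R=Ro.from_quat(s["orientation"]).as_matrix()
for dz in (0,.01,.02,.03):
  print(dz,[((proj("scene",p+[dx,w,dz])-[110,200]+.5)*4-.5).round() for dx in(-.0075,.0075) for w in (-.0325-.0175,-.0325,.0325,.05)])
```

```text
0 [array([ 17., 345.]), array([ 41., 318.]), array([128., 225.]), array([150., 202.]), array([ 39., 359.]), array([ 63., 332.]), array([149., 238.]), array([171., 214.])]
0.01 [array([ 11., 335.]), array([ 36., 309.]), array([123., 215.]), array([146., 191.]), array([ 33., 349.]), array([ 58., 322.]), array([145., 228.]), array([167., 204.])]
0.02 [array([  6., 325.]), array([ 31., 298.]), array([119., 205.]), array([142., 181.]), array([ 28., 339.]), array([ 53., 312.]), array([141., 217.]), array([163., 193.])]
0.03 [array([ -0., 315.]), array([ 25., 288.]), array([115., 194.]), array([137., 170.]), array([ 22., 329.]), array([ 48., 302.]), array([137., 207.]), array([159., 182.])]
```

Run:
```python
import cv2
im=cv2.imread("pics/s12.png");cv2.imwrite("pics/s12b.png",cv2.resize(im[80:340,0:220],None,fx=2.3,fy=2.3,interpolation=cv2.INTER_CUBIC))
```

```text
(no output)
```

View pics/s12b.png

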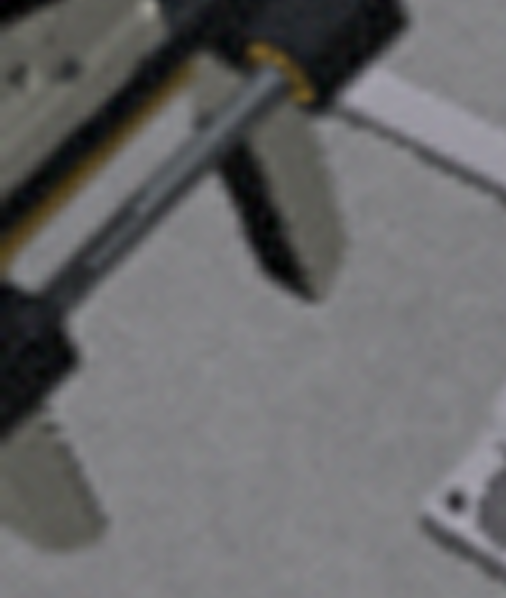

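Request:
servo_tool(series=[{"offset": [-0.01, -0.02, 0.15], "roll": 0}, {"offset": [-0.01, -0.02, 0.35], "roll": 0}, {"offset": [-0.01, -0.02, 0.55], "roll": 0}, {"offset": [-0.01, -0.02, 0.65], "roll": 0}, {"offset": [-0.01, -0.02, 0.65], "roll": 0}])

```text
time: 31.5
tool_pos: [0.4492, -0.3786, 0.0585]
orientation: [0.001, 1.0, 0.0, -0.0]
contact_force: [-0.5, 0.2, 0.5]
opening: 0.0651
```

Request:
servo_tool(series=[{"offset": [0, 0, 0], "roll": 0}, {"offset": [0, 0, 0], "roll": 0}])

```text
time: 31.7
tool_pos: [0.4501, -0.3788, 0.06]
orientation: [0.0, 1.0, -0.0, 0.001]
contact_force: [-1.1, 0.1, -0.3]
opening: 0.065
```

Run:
```python
from h import *
import cv2
im=r.camera("scene")[:,:,::-1]
plan(.4505,-.3812,-.018,90)
cv2.imwrite("pics/s13.png",cv2.resize(im[220:320,100:220],None,fx=6,fy=6,interpolation=cv2.INTER_CUBIC))
```

```text
t31.8 pos [ 0.4502 -0.3791  0.0602] jaw 89.9 open 0.0648 F [ 0.8 -0.5  0.3] tilt [ 0.001 -0.001 -1.   ]
offset [-0.001 -0.013  0.521] roll -0.002 calls 0.5213794183671893
```

View pics/s13.png

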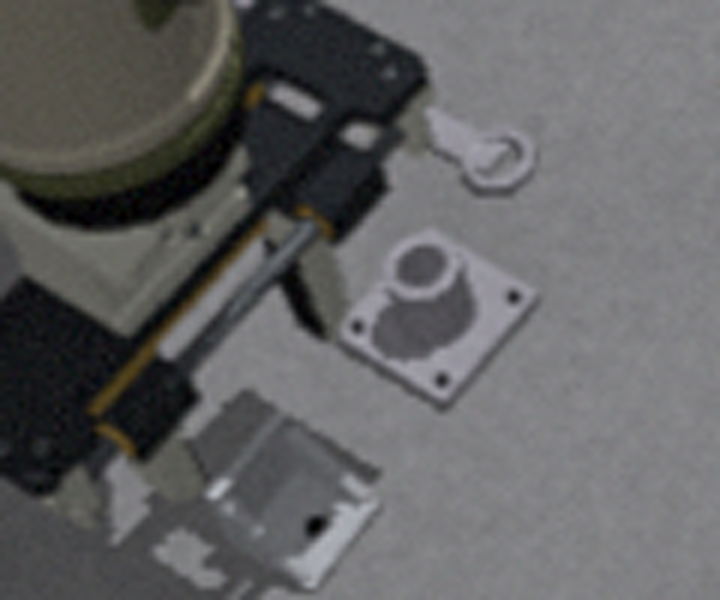

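Request:
servo_tool(series=[{"offset": [0, -0.013, 0.1], "roll": 0}, {"offset": [0, -0.013, 0.2], "roll": 0}, {"offset": [0, -0.013, 0.3], "roll": 0}, {"offset": [0, -0.013, 0.4], "roll": 0}, {"offset": [0, -0.013, 0.43], "roll": 0}])

```text
time: 32.25
tool_pos: [0.4485, -0.3795, -0.0078]
orientation: [0.001, 1.0, 0.001, -0.001]
contact_force: [-0.4, 0.1, -0.5]
opening: 0.0649
```

Request:
servo_tool(series=[{"offset": [0, 0, 0.02], "roll": 0}, {"offset": [0, 0, 0.04], "roll": 0}, {"offset": [0, 0, 0.04], "roll": 0}])

```text
time: 32.55
tool_pos: [0.4485, -0.3794, -0.014]
orientation: [0.001, 1.0, 0.001, -0.001]
contact_force: [0.4, 0.3, 0.5]
opening: 0.0654
```

Request:
servo_tool(series=[{"offset": [0, 0, 0.015], "roll": 0}, {"offset": [0, 0, 0.03], "roll": 0}, {"offset": [0, 0, 0.04], "roll": 0}, {"offset": [0, 0, 0.04], "roll": 0}])

```text
time: 32.95
tool_pos: [0.4484, -0.3793, -0.0201]
orientation: [0.001, 1.0, 0.001, -0.001]
contact_force: [-1.1, -0.5, 0.4]
opening: 0.0651
```

Run:
```python
from h import *
import cv2
im=r.camera("scene")[:,:,::-1]
plan(.4505,-.3812,-.018,90)
cv2.imwrite("pics/s14.png",cv2.resize(im[220:320,100:220],None,fx=6,fy=6,interpolation=cv2.INTER_CUBIC))
```

```text
t33.0 pos [ 0.4484 -0.3794 -0.02  ] jaw 89.9 open 0.0652 F [ 0.3 -0.3  0.3] tilt [-0.002  0.002 -1.   ]
offset [-0.014 -0.012 -0.013] roll -0.002 calls 0.013692186486843937
```

View pics/s14.png

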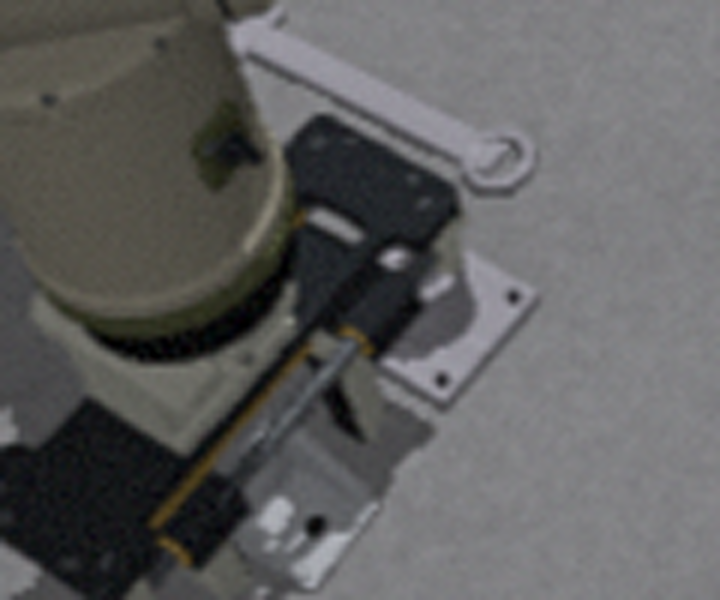

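Request:
servo_tool(series=[{"offset": [-0.012, -0.01, 0], "roll": 0}, {"offset": [-0.012, -0.01, 0], "roll": 0}, {"offset": [-0.012, -0.01, 0], "roll": 0}])

```text
time: 33.3
tool_pos: [0.4504, -0.381, -0.0199]
orientation: [0.001, 1.0, 0.001, -0.001]
contact_force: [-0.4, 0.4, 0.9]
opening: 0.0651
```

Request:
servo_tool(series=[{"offset": [0, 0, 0], "roll": 0}, {"offset": [0, 0, 0], "roll": 0}, {"offset": [0, 0, 0], "roll": 0}, {"offset": [0, 0, 0], "roll": 0}, {"offset": [0, 0, 0], "roll": 0}], fingers=0.9, newtons=25)

```text
time: 33.8
tool_pos: [0.4503, -0.381, -0.0199]
orientation: [0.001, 1.0, 0.001, -0.001]
contact_force: [-0.5, -0.6, -0.9]
opening: 0.042
```

Request:
servo_tool(series=[{"offset": [0, 0, -0.05], "roll": 0}, {"offset": [0, 0, -0.15], "roll": 0}, {"offset": [0, 0, -0.2], "roll": 0}, {"offset": [0, 0, -0.2], "roll": 0}])

```text
time: 34.2
tool_pos: [0.4519, -0.3825, 0.0129]
orientation: [0.0, 1.0, -0.0, 0.0]
contact_force: [0.1, 0.4, -0.6]
opening: 0.0415
```

Run:
```python
from h import *
import cv2
im=r.camera("scene")[:,:,::-1]
plan(.4505,-.3812,.16,90)
cv2.imwrite("pics/s15.png",cv2.resize(im[220:320,100:220],None,fx=6,fy=6,interpolation=cv2.INTER_CUBIC))
```

```text
t34.2 pos [ 0.4513 -0.382   0.0118] jaw 89.9 open 0.0422 F [ 0.3  0.1 -1.4] tilt [-0.  0. -1.]
offset [ 0.006  0.006 -0.988] roll -0.002 calls 0.9882731001026905
```

View pics/s15.png

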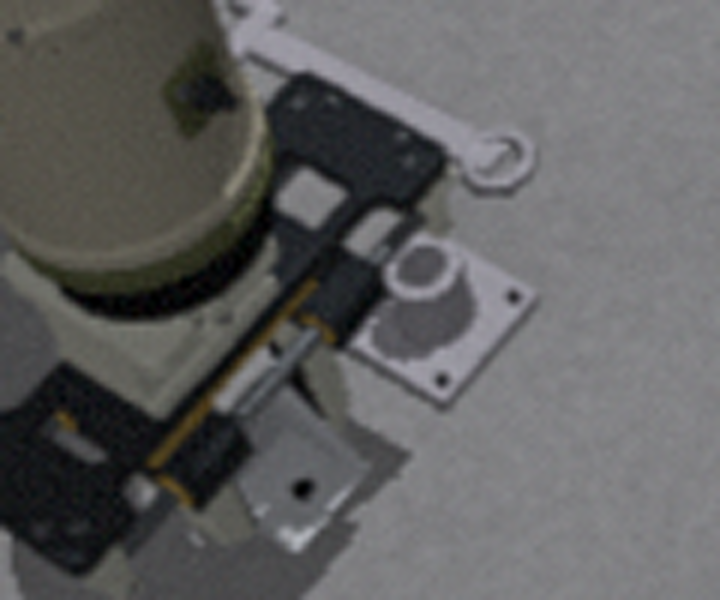

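Request:
servo_tool(series=[{"offset": [0, 0, -0.2], "roll": 0}, {"offset": [0, 0, -0.5], "roll": 0}, {"offset": [0, 0, -0.8], "roll": 0}, {"offset": [0, 0, -1], "roll": 0}, {"offset": [0, 0, -1], "roll": 0}])

```text
time: 34.75
tool_pos: [0.4538, -0.3844, 0.168]
orientation: [0.0, 1.0, -0.003, 0.003]
contact_force: [0.9, -0.8, 0.1]
opening: 0.0419
```

Run:
```python
from h import *
plan(.6047,.1365,.16,98.6)
```

```text
t34.8 pos [ 0.4538 -0.3844  0.168 ] jaw 89.9 open 0.0419 F [ 0.9 -0.8  0.1] tilt [ 0.007 -0.007 -1.   ]
offset [-1.003  3.474  0.037] roll -0.289 calls 3.474207553274565
```

Request:
servo_tool(series=[{"offset": [-0.06, 0.2, 0], "roll": 0}, {"offset": [-0.13, 0.45, 0], "roll": 0}, {"offset": [-0.2, 0.7, 0], "roll": 0}, {"offset": [-0.26, 0.9, 0], "roll": 0}])

```text
time: 35.15
tool_pos: [0.4925, -0.2472, 0.1657]
orientation: [0.0, 1.0, -0.003, 0.003]
contact_force: [0.4, -0.6, -0.4]
opening: 0.0418
```

Request:
servo_tool(series=[{"offset": [-0.07, 0.25, 0], "roll": 0}, {"offset": [-0.14, 0.48, 0], "roll": 0}, {"offset": [-0.2, 0.7, 0], "roll": 0}, {"offset": [-0.26, 0.9, 0], "roll": 0}])

```text
time: 35.55
tool_pos: [0.5309, -0.1103, 0.1636]
orientation: [0.0, 1.0, -0.002, 0.001]
contact_force: [-0.5, 0.2, -0.9]
opening: 0.0418
```

Request:
servo_tool(series=[{"offset": [-0.07, 0.25, 0], "roll": 0}, {"offset": [-0.14, 0.48, 0], "roll": 0}, {"offset": [-0.2, 0.7, 0], "roll": 0}, {"offset": [-0.26, 0.9, 0], "roll": 0}])

```text
time: 35.95
tool_pos: [0.5694, 0.0265, 0.1614]
orientation: [-0.0, 1.0, -0.002, 0.0]
contact_force: [0.6, -0.8, -0.8]
opening: 0.0419
```

Request:
servo_tool(series=[{"offset": [-0.07, 0.25, 0], "roll": -0.1}, {"offset": [-0.14, 0.48, 0], "roll": -0.2}, {"offset": [-0.2, 0.65, 0], "roll": -0.29}, {"offset": [-0.22, 0.75, 0], "roll": -0.29}, {"offset": [-0.22, 0.75, 0], "roll": -0.29}])

```text
time: 36.45
tool_pos: [0.6016, 0.1404, 0.1595]
orientation: [-0.076, 0.997, -0.002, -0.001]
contact_force: [0.4, -0.8, -0.4]
opening: 0.0415
```

Run:
```python
from h import *
import cv2
im=r.camera("scene");cv2.imwrite("pics/s16.png",cv2.resize(im[100:250,180:380,::-1],None,fx=4,fy=4,interpolation=cv2.INTER_CUBIC))
plan(.6047,.1365,-.015,98.6)
```

```text
t36.5 pos [0.6016 0.139  0.1598] jaw 98.7 open 0.0420 F [ 0.6 -0.7 -0.7] tilt [-0.001 -0.005 -1.   ]
offset [-0.02  -0.014  1.165] roll 0.004 calls 1.1654221704176169
```

View pics/s16.png

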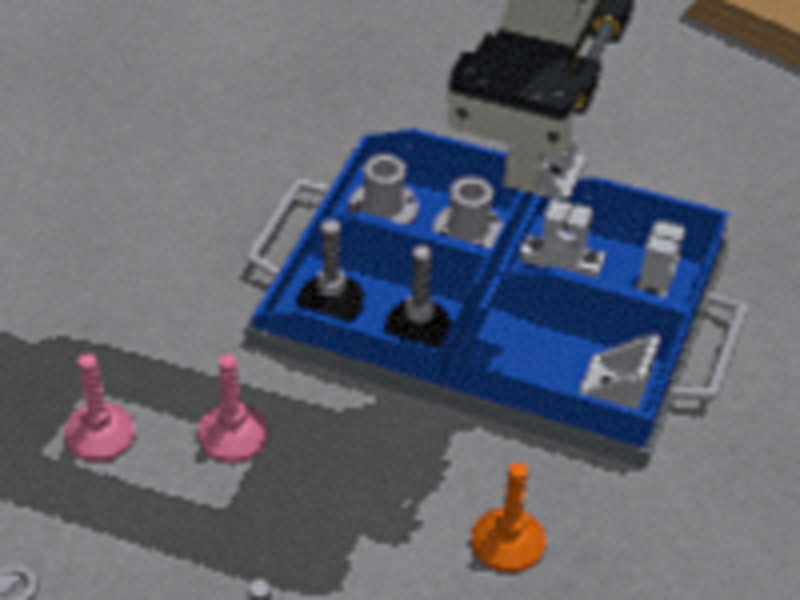

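Request:
servo_tool(series=[{"offset": [-0.02, -0.012, 0.15], "roll": 0}, {"offset": [-0.02, -0.012, 0.35], "roll": 0}, {"offset": [-0.02, -0.012, 0.55], "roll": 0}, {"offset": [-0.02, -0.012, 0.7], "roll": 0}, {"offset": [-0.02, -0.012, 0.75], "roll": 0}])

```text
time: 37.0
tool_pos: [0.6021, 0.1349, 0.0438]
orientation: [-0.075, 0.997, -0.003, -0.003]
contact_force: [-1.7, 0.5, -0.8]
opening: 0.0418
```

Request:
servo_tool(series=[{"offset": [0, 0, 0.06], "roll": 0}, {"offset": [0, 0, 0.12], "roll": 0}, {"offset": [0, 0, 0.18], "roll": 0}, {"offset": [0, 0, 0.24], "roll": 0}, {"offset": [0, 0, 0.24], "roll": 0}])

```text
time: 37.5
tool_pos: [0.601, 0.1346, 0.0064]
orientation: [-0.075, 0.997, -0.003, -0.004]
contact_force: [0.1, 0.6, -1.3]
opening: 0.0419
```

Run:
```python
from h import *
plan(.6047,.1365,-.015,98.6)
```

```text
t37.5 pos [0.601  0.1346 0.0064] jaw 98.6 open 0.0419 F [ 0.1  0.6 -1.3] tilt [-0.008 -0.006 -1.   ]
offset [-0.028  0.01   0.143] roll -0.001 calls 0.1426177155807717
```

Request:
servo_tool(series=[{"offset": [-0.02, 0.01, 0.04], "roll": 0}, {"offset": [-0.02, 0.01, 0.08], "roll": 0}, {"offset": [-0.02, 0.01, 0.11], "roll": 0}, {"offset": [-0.02, 0.01, 0.135], "roll": 0}, {"offset": [-0.02, 0.01, 0.135], "roll": 0}])

```text
time: 38.0
tool_pos: [0.6035, 0.1364, -0.0142]
orientation: [-0.075, 0.997, -0.003, -0.004]
contact_force: [0.1, 0.1, 0.1]
opening: 0.0419
```

Request:
servo_tool(series=[{"offset": [0, 0, 0.007], "roll": 0}, {"offset": [0, 0, 0.007], "roll": 0}])

```text
time: 38.2
tool_pos: [0.6037, 0.1364, -0.0147]
orientation: [-0.075, 0.997, -0.003, -0.004]
contact_force: [-1.8, -0.4, 2.3]
opening: 0.042
```

Run:
```python
from h import *
plan(.6047,.1365,-.015,98.6)
```

```text
t38.2 pos [ 0.6037  0.1364 -0.0147] jaw 98.6 open 0.0420 F [-1.8 -0.4  2.3] tilt [-0.008 -0.006 -1.   ]
offset [-0.006 -0.     0.002] roll -0.001 calls 0.006428405835945561
```

Contact with the floor felt; release.

Request:
servo_tool(series=[{"offset": [0, 0, 0], "roll": 0}, {"offset": [0, 0, 0], "roll": 0}, {"offset": [0, 0, 0], "roll": 0}, {"offset": [0, 0, 0], "roll": 0}], fingers=-0.13)

```text
time: 38.6
tool_pos: [0.6037, 0.1364, -0.0147]
orientation: [-0.075, 0.997, -0.003, -0.004]
contact_force: [0.6, 0.1, -0.0]
opening: 0.0524
```

Request:
servo_tool(series=[{"offset": [0, 0, -0.05], "roll": 0}, {"offset": [0, 0, -0.2], "roll": 0}, {"offset": [0, 0, -0.5], "roll": 0}, {"offset": [0, 0, -0.8], "roll": 0}, {"offset": [0, 0, -1], "roll": 0}])

```text
time: 39.1
tool_pos: [0.6063, 0.1376, 0.1399]
orientation: [-0.075, 0.997, -0.003, -0.002]
contact_force: [0.2, 0.4, 0.3]
opening: 0.0527
```

Request:
servo_tool(series=[{"offset": [0, 0, -0.2], "roll": 0}, {"offset": [0, 0, -0.5], "roll": 0}, {"offset": [0.4, 0.2, -0.7], "roll": 0}, {"offset": [0.6, 0.5, -0.7], "roll": 0}, {"offset": [0.6, 0.8, -0.7], "roll": 0}])

```text
time: 39.6
tool_pos: [0.5046, 0.2294, 0.2467]
orientation: [-0.073, 0.997, -0.002, -0.001]
contact_force: [1.1, 1.3, 0.6]
opening: 0.0524
```

Request:
servo_tool(series=[{"offset": [0, 0.25, 0], "roll": 0}, {"offset": [0, 0.5, 0], "roll": 0}, {"offset": [0, 0.7, 0], "roll": 0}, {"offset": [0, 1, 0], "roll": 0}, {"offset": [0, 1, 0], "roll": 0}])

```text
time: 40.1
tool_pos: [0.4807, 0.3822, 0.246]
orientation: [-0.075, 0.997, -0.002, -0.001]
contact_force: [0.6, -0.9, -0.4]
opening: 0.0525
```

Run:
```python
from h import *
import cv2
plan(.6047,.1365,-.015,98.6)
for n in("scene","top"): cv2.imwrite(f"pics/{n}F.png",r.camera(n)[:,:,::-1])
s=cv2.imread("pics/sceneF.png");t=cv2.imread("pics/topF.png")
cv2.imwrite("pics/F1.png",cv2.resize(s[120:220,235:375],None,fx=5.5,fy=5.5,interpolation=cv2.INTER_CUBIC))
cv2.imwrite("pics/F2.png",cv2.resize(t[110:250,115:225],None,fx=4.2,fy=4.2,interpolation=cv2.INTER_CUBIC))
```

```text
t40.1 pos [0.4807 0.3822 0.246 ] jaw 98.7 open 0.0525 F [ 0.6 -0.9 -0.4] tilt [-0.001 -0.003 -1.   ]
offset [-0.574 -1.738  1.744] roll 0.002 calls 1.7443180246901822
```

View pics/F1.png

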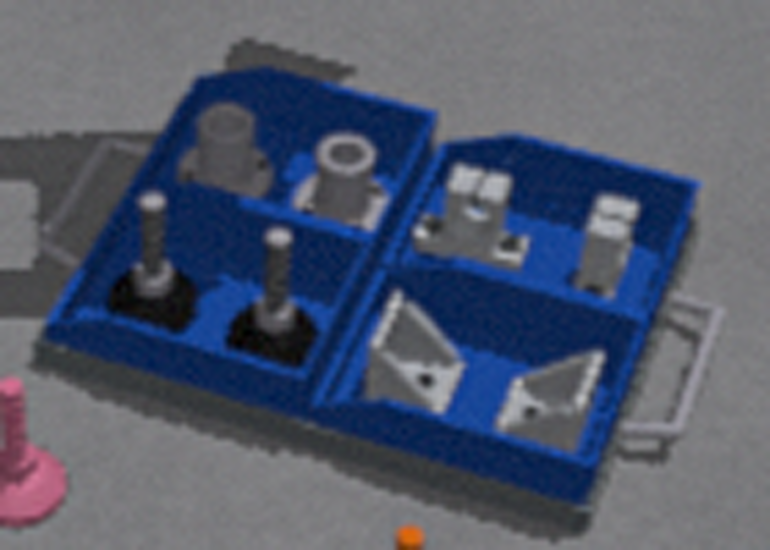

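View pics/F2.png

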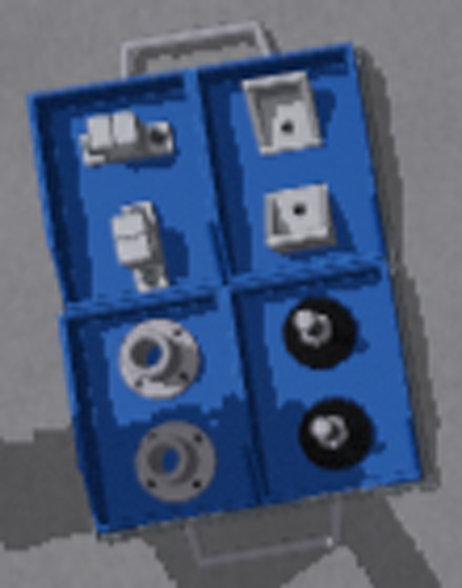

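View pics/sceneF.png

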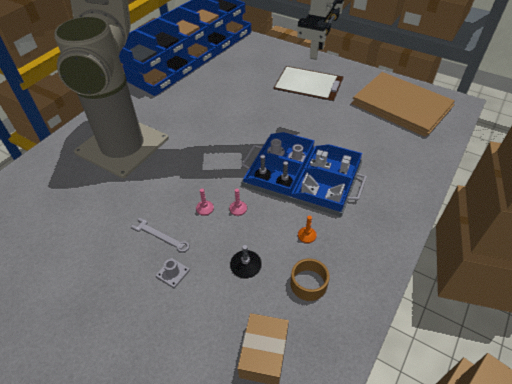

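```bash
python3 -c "
from rig import r
s=r.state();print(s['time'],abs(s['joint_velocities']).max());print(r.job_done())"
```

```text
40.2 0.036041825849151984
the job is handed in; nothing more can be done
None
```

All four pieces are in their matching bins and I handed the job in at about 40 s. I lowered each piece in, let go at floor height and backed the arm away.

**Last checks:** The final scene and top pictures show the foot, support block, round-flange bushing and bracket standing upright beside their twins. The wide-based foot and the square-flanged bushing are at the same scene-picture pixels as at the start, about (246, 263) and (173, 270). The orange and pink look-alikes were not touched. I judged position and uprightness by eye; I measured no angles or heights after release.

**What disagreed:**
- **Missed grasp:** The first try at the bushing closed on nothing just above it, without moving it.
- **Fingertip height:** The pictures showed the fingertips about 27 mm higher than the reported TCP. I took the bushing and bracket correspondingly lower.
- **Effect on placing:** I set release heights relative to each pick height, so this offset did not affect them.
- **Touching down:** The wrist force showed a clear touch on the bin floor for the bushing and the bracket. It did not for the foot, and the support's reading only hinted at contact.

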